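Snap the cover back on the stage controller and switch it on

TASK

Put the loose cover back on the open stage controller of the microscope: lay it on squarely with its four tongues in the four clip slots, and let go of it. Then press it down corner by corner until every clip has snapped and the cover is fully home, and only after that push the switch lever all the way over to the far side to turn the controller on. Leave the other things on the desk where they are.

Things in the scene. Friction and masses are not known exactly. Their poses are not given: they have to be found in the camera images.
- cover: loose grey plastic cover, 150 g: plate 110 x 166 x 5 mm (x by y), upright handle rib in the middle (70 mm along x, 14 thick, 30 tall), and four springy corner tabs, slit free of the plate, each with a tongue below (at x +-36, y +-68 mm). Origin: under the plate's centre at the tongues' lower ends; plate underside z = 15.5, plate top 20.5, rib top 50.5 mm; z up. Fits either way round.
- housing: controller housing, black plastic, fixed: open tub 112 x 172 mm (x by y) with a grey seat bar at each y end and, beyond the bars, four slots with sprung steel clips for the cover's tongues (play 2 mm along x, 1.5 mm along y); lower ledge 20 mm high on the +y side, out to y = 148 mm, with the switch. Origin: under the tub's centre, on the desk; x points roughly away from the robot, z up.
- housing_seat (a point): centre of the housing's opening, level with the seat bars' tops, 50 mm above the desk; the cover's centre belongs here. Laid on unpressed, the cover rests on the clips with its origin about 45 mm above the desk; home, the plate lies on the bars and its origin is at 34.5 mm. Each clip yields to 5 to 15 N pressed on its corner tab, then holds.
- cover_pad0 (a point): centre of the round black press mark (18 mm across) on top of the cover's -x -y corner tab (36 mm from the cover's centre along x, 62 mm along y); 55 mm above the desk when that tab is home, about 65 mm when its tongue still rests on the clip. The tab springs up to 12 mm up or down against the plate (1 N per mm).
- cover_pad1 (a point): centre of the round black press mark (18 mm across) on top of the cover's +x -y corner tab (36 mm from the cover's centre along x, 62 mm along y); 55 mm above the desk when that tab is home, about 65 mm when its tongue still rests on the clip. The tab springs up to 12 mm up or down against the plate (1 N per mm).
- cover_pad2 (a point): centre of the round black press mark (18 mm across) on top of the cover's -x +y corner tab (36 mm from the cover's centre along x, 62 mm along y); 55 mm above the desk when that tab is home, about 65 mm when its tongue still rests on the clip. The tab springs up to 12 mm up or down against the plate (1 N per mm).
- cover_pad3 (a point): centre of the round black press mark (18 mm across) on top of the cover's +x +y corner tab (36 mm from the cover's centre along x, 62 mm along y); 55 mm above the desk when that tab is home, about 65 mm when its tongue still rests on the clip. The tab springs up to 12 mm up or down against the plate (1 N per mm).
- switch (a joint): toggle lever on the housing's ledge, rad: 0 = leaning 0.5 rad to the housing's -x (off), 1.0 = leaning 0.5 rad to its +x (on). Starts at 0 to 0.15; takes 1 to 2 N at the knob and stays where left. Pivot at x 0, y 122, z 42 mm in the housing's frame, on a block 70 x 50 mm, top 45 mm above the desk.
- switch_tip (a point): centre of the lever's ball knob, 26 mm across, 60 mm from the pivot on a rod 10 mm thick; about 95 mm above the desk at the start.
- sample: bystander: aluminium sample block 60 x 90 x 30 mm; origin under its centre
- screwdriver: bystander: screwdriver lying on the desk
- slidebox: bystander: white slide box 85 x 100 x 35 mm; origin under its centre

How it is judged:
On the way, in this order (a step that is already met when the one before it is completed fails the run):
1. the cover lies squarely in place on the housing, let go, with at least one corner not yet snapped home (horizontal distance between cover and housing_seat below 0.007 m and angle between the x axis of cover and the x axis of housing, either way round below 0.08 rad and angle between cover's own z axis and vertical below 0.12 rad and z of cover in the frame of housing below 0.05 m and z of any of cover_pad0, cover_pad1, cover_pad2, cover_pad3 in the frame of housing above 0.06 m and contact force between the fingers and cover below 0.2 N), for 0.2 s.
2. every corner of the cover is home (z of each of cover_pad0, cover_pad1, cover_pad2, cover_pad3 in the frame of housing below 0.0575 m and horizontal distance between cover and housing_seat below 0.005 m and angle between the x axis of cover and the x axis of housing, either way round below 0.06 rad and angle between cover's own z axis and vertical below 0.05 rad and z of cover in the frame of housing below 0.0375 m), for 0.2 s.
3. the switch lever is pushed over (value of joint switch above 0.85 rad), for 0.1 s.
At the end, for the whole second after the job is handed in: All four press marks at most 2.5 mm and the plate at most 3 mm above their home heights, the cover within 5 mm of the housing's centre and squared to it (0.06 rad), level and at rest, and the switch lever over beyond 0.85 of its 1.0 rad (all of step 2 and value of joint switch above 0.85 rad and linear speed of cover below 0.02 m/s); the robot touches nothing.
It fails at once if a bystander is moved more than 40 mm (distance of any of sample, screwdriver, slidebox from where it was at the start of the episode above 0.04 m).
It also fails if it takes over 66 s, if anything falls off the work surface, if the arm or the gripper's body presses on something with over 40 N, if the wrist force passes 120 N, or if a joint passes its speed limit or range.

ROBOT

A 7-joint arm with a two-finger parallel gripper is mounted at the origin on the work surface. World frame = base frame: x ahead of the robot, y to its left, z up, the work surface at z = 0. Lengths are in m, angles in rad, forces in N, time in s.
With the tool pointing down it reaches from about 0.4 to 0.85 m from the base axis. Payload 10.4 kg.
Tool frame: the origin (TCP) lies at the very end of the fingers, on their centre line; the grasp point (between the pads) lies 19 mm behind it (manip.tcp_to_grasp is the z of the grasp point in the tool frame, in m); z points along the fingers, y is the direction in which the jaws open and shut (so a half turn about z gives the same grasp; the last joint's range is limited). The gripper opens to 85 mm and grips with 20 to 120 N. Pads are 22 mm wide; open, the fingers measure 114 mm over their backs; the gripper's body (76 mm by 85 mm) begins 54 mm behind the grasp point. The pads swing forward as they close: fully open they stand 13 mm farther back than shut.
Start: joints at [1.185, 0.332, -0.065, 1.46, 0.022, 1.35, -0.088], TCP at [0.222, -0.584, 0.231] pointing down, gripper open.
Joint ranges: [-2.6, 2.6], [-0.5, 2.12], [-1.47, 1.34], [0.16, 2.42], [-1.27, 4.41], [0.06, 2.06], [-2.6, 2.6]. Speed limits (rad/s): [2.22, 2.22, 2.79, 2.79, 3.14, 3.14, 3.14].

INTERFACE

Orientations are given as a unit quaternion [x, y, z, w].
In Python, from workcell import manip, optics gives the robot as it stands. The module is installed in compiled form; this text tells all that it offers.
- The arm moves only by the tool arm_command, never from a script. Its argument "targets" is a list of rows, each a list of 7 numbers: the shift along the world's x, y, z scaled (see below), then the turn, a rotation vector about the world's x, y, z scaled (see below), then the opening, from 0 (shut) to 1 (fully open). A call has 1 to 8 rows; each row is the pose to reach, as a shift and turn from the pose measured when the call began; what a row does not reach only later rows make up. The controller multiplies each number of a shift by 0.5 m and each number of a turn by 120 degrees. A row lasts 1/12 s, in which the tool goes at most 41.7 mm and 7.16 degrees, less where a joint would pass 70% of its speed; a pose out of reach is approached as far as the arm can. A call with a number of a shift or a turn outside -1 to 1 is refused whole. A call with a gripper value outside its range is refused whole. The fingers move at their own pace and stop on an object; "grip_force" is the grip in N (left out, the last holds). Time passes only in rows, so rows that repeat a pose let the fingers close. It gives the time, the measured TCP pose, the force and the opening at its end, in the units of the state.
- manip.get_obs(): the state, without advancing time (a new reading comes with each control period).
- optics.camera(name): name is "scene" or "top" or "wrist"; returns a dict with "color" (384x512x3 uint8, red, green, blue), "vertical_fov" (degrees; the focal length in pixels is half the picture's height over the tangent of half this angle, whatever the lens; pixels are square), "cx", "cy" (the principal point, pixels), "k1" (the pictures are not rectified: a ray, as slopes to the right and down, at radius r is drawn at 1 + k1 r^2 times it, then the intrinsics apply), "world_from_camera" (4x4, takes a point from camera to world coordinates); the wrist camera has in their place "hand_eye" (4x4, takes a point from camera to tool coordinates, whose origin is the TCP and whose axes are the flange's). Camera axes: x right, y up, looking along -z (the intrinsics and any distortion apply to the point x, -y, -z); pixel columns grow to the right and rows downward; lengths in m; the calibration is good to about 2 mm. A picture is of the moment at which its call begins: read the wrist's pose just before it. There is no depth.
- manip.hand_in(): hands the job in, once; it reports no verdict.
The state is a dict: "clock": time; "joint_pos": joint angles; "joint_velocities": joint speeds; "tau": joint torques, N m; "position": TCP position; "ee_rot": TCP orientation; "ft_force": force on the tool from outside, world axes, zero at the start; "torque": the same for the moment, N m; "grip_width": opening from 0.0 (shut) to 1.0 (fully open).
Only numpy, scipy, OpenCV 4.12 (cv2) and the standard library are available. Lean on these libraries where they do the work, as an engineer would, in place of code of your own. Each camera call takes 0.05 s, during which the arm holds its last target. There are 200 camera calls.

## Working session

There is one attempt and no reset: what is moved stays moved. The work goes in short steps, Python scripts to look and compute and a tool call to move; the robot and the scene stay as the last step left them, time stands still between calls to the robot, and variables do not carry over. Pictures are saved under pics/ and viewed, and the job is handed in when it is done.

Besides the shell and the picture viewer there is one more tool, called after "Call:" by a JSON object that holds its "op" and its "data", one argument or row to a line. arm_command: Moves the arm, as the interface text tells. Shifts and turns lie within -1 to 1; 1 stands for 0.5 m of shift or 120 degrees of turn. Its arguments: {"type":"object","properties":{"targets":{"type":"array","items":{"type":"array","items":{"type":"number"}}},"grip_force":{"type":"number"}},"required":["targets"]}

```bash
ls; mkdir -p pics; python3 - <<'E'
from workcell import manip, optics
import cv2
print(manip.get_obs(), manip.tcp_to_grasp)
for n in ["scene","top","wrist"]:
    c=optics.camera(n); cv2.imwrite(f"pics/{n}0.png",c["color"][:,:,::-1])
    print(n,{k:v for k,v in c.items() if k!="color"})
E
```

```text
pics
{'clock': 0.0, 'joint_pos': array([ 1.18536557,  0.33284024, -0.06471266,  1.46096695,  0.0215879 ,
        1.34987219, -0.08851278]), 'joint_velocities': array([-9.88224165e-04,  3.47664943e-08,  1.35191511e-03,  9.97613822e-04,
       -1.64795028e-04,  9.89449267e-04,  1.05075502e-03]), 'tau': array([-4.03998893e-04, -6.25440574e+01,  4.94996295e-02, -3.91604590e+01,
        1.63286930e-02,  9.83635458e-03, -2.55812199e-05]), 'position': array([ 0.22169811, -0.58395452,  0.23052346]), 'ee_rot': array([ 9.83587446e-01,  1.80430739e-01, -1.49759827e-04, -6.79547094e-04]), 'ft_force': array([-0.03520754, -0.79826944,  0.38725424]), 'torque': array([0.01564214, 0.01645735, 0.00501407]), 'grip_width': 0.9987455517435601} -0.0187
scene {'vertical_fov': 42.73317213957271, 'cx': 261.7243836425561, 'cy': 198.91738995636868, 'k1': -0.053025616044963794, 'world_from_camera': array([[-0.122697  , -0.76614113,  0.63085118,  1.36481123],
       [ 0.99240818, -0.08930118,  0.08456543,  0.13392041],
       [-0.0084533 ,  0.6364378 ,  0.77128171,  1.05202835],
       [ 0.        ,  0.        ,
[... 190 characters left out ...]
,  0.98642371, -0.16149534,  0.42139438],
       [-0.99939018,  0.02645067, -0.0227956 ,  0.01248191],
       [-0.01821447,  0.16207596,  0.98661016,  1.15593956],
       [ 0.        ,  0.        ,  0.        ,  1.        ]])}
wrist {'vertical_fov': 71.94669663636678, 'cx': 257.930101948327, 'cy': 188.42785272106107, 'k1': -0.04548648592013407, 'hand_eye': array([[-9.61074429e-04,  9.59862512e-01,  2.80469310e-01,
         7.20704771e-02],
       [ 9.99999344e-01,  1.09749043e-03, -3.29327019e-04,
        -6.58660857e-04],
       [-6.23921043e-04,  2.80468809e-01, -9.59862937e-01,
        -1.43900517e-01],
       [ 0.00000000e+00,  0.00000000e+00,  0.00000000e+00,
         1.00000000e+00]])}
```

View pics/top0.png

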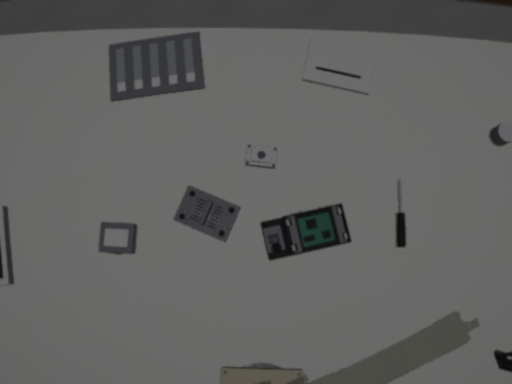

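View pics/scene0.png

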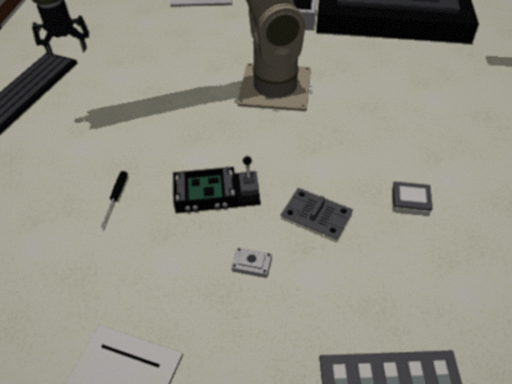

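```bash
cat > h.py <<'E'
import numpy as np, cv2
from scipy.spatial.transform import Rotation as R
from workcell import manip, optics
def cam(n):
    o=manip.get_obs(); c=optics.camera(n)
    if n=="wrist":
        T=np.eye(4);T[:3,:3]=R.from_quat(o["ee_rot"]).as_matrix();T[:3,3]=o["position"];c["T"]=T@c["hand_eye"]
    else: c["T"]=c["world_from_camera"]
    c["f"]=192/np.tan(np.radians(c["vertical_fov"])/2)
    return c
def ray(c,u,v):
    d=np.array([(u-c["cx"])/c["f"],(v-c["cy"])/c["f"]]); p=d.copy()
    for _ in range(30): p=d/(1+c["k1"]*(p@p))
    return c["T"][:3,:3]@np.array([p[0],-p[1],-1.]), c["T"][:3,3]
def atz(c,u,v,z):
    d,o=ray(c,u,v); return o+d*(z-o[2])/d[2]
def proj(c,P):
    P=np.atleast_2d(P); q=(P-c["T"][:3,3])@c["T"][:3,:3]
    s=np.stack([q[:,0]/-q[:,2],-q[:,1]/-q[:,2]],1); r2=(s**2).sum(1,keepdims=True)
    return s*(1+c["k1"]*r2)*c["f"]+[c["cx"],c["cy"]]
def save(c,name,crop=None,k=1):
    im=c["color"][:,:,::-1]
    if crop: x0,y0,x1,y1=crop; im=im[y0:y1,x0:x1]
    if k!=1: im=cv2.resize(im,None,fx=k,fy=k,interpolation=cv2.INTER_CUBIC)
    cv2.imwrite("pics/"+name+".png",im)
E
```

```text
(no output)
```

The top picture shows the cover at about (207,213), the housing with its green board at about (305,231) and the ledge and switch at about (275,240). Next I zoom in.

```bash
python3 - <<'E'
from h import *
c=cam("top"); save(c,"top_a",(165,170,365,275),4)
c=cam("scene"); save(c,"scene_a",(160,140,360,250),4)
E
```

```text
(no output)
```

View pics/top_a.png

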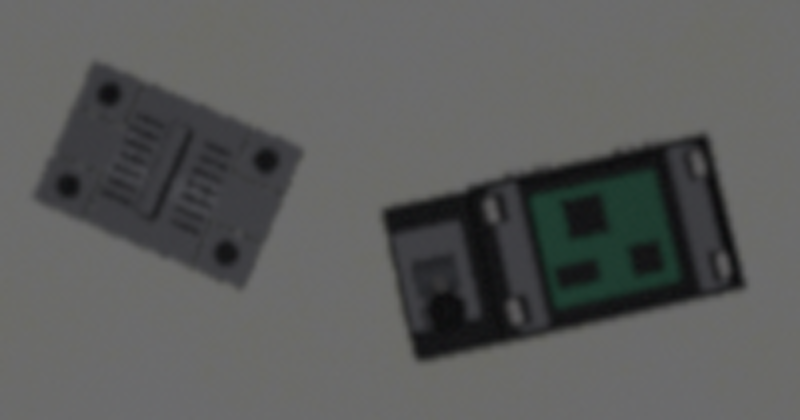

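View pics/scene_a.png

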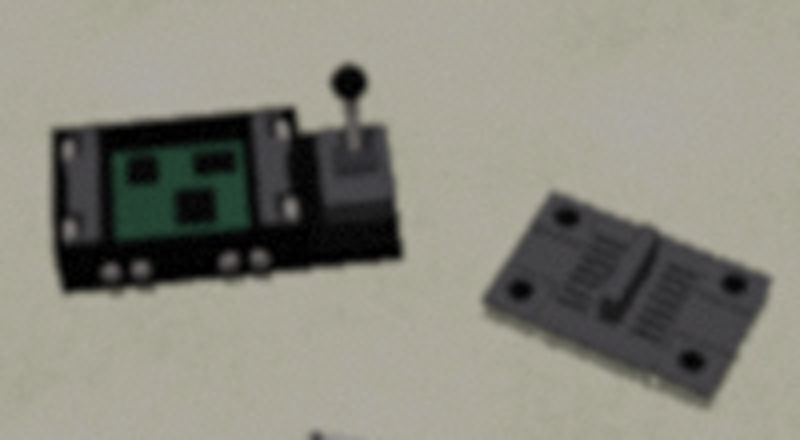

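```bash
cat > fit.py <<'E'
from h import *
from scipy.optimize import least_squares
def fit(obs, x0):
    # obs: list of (cam, local3, (u,v))
    def P(x,l):
        c,s=np.cos(x[2]),np.sin(x[2]); return np.array([x[0]+c*l[0]-s*l[1], x[1]+s*l[0]+c*l[1], l[2]])
    f=lambda x: np.concatenate([proj(c,P(x,l))[0]-uv for c,l,uv in obs])
    r=least_squares(f,x0); return r.x, r.fun.reshape(-1,2)
E
python3 - <<'E'
from fit import *
t=cam("top"); s=cam("scene")
zt=lambda u,v:(np.array([u,v])/4+[165,170]-.375)
zs=lambda u,v:(np.array([u,v])/4+[160,140]-.375)
h=.0205
# image top: up=+x,left=+y.
L=[(36,62,h),(36,-62,h),(-36,-62,h),(-36,62,h)]
T=[(109,94),(266,160),(226,252),(67,186)]
S=[(691,360),(520,290),(567,216),(735,285)]
for name,o in (("top",[(t,l,zt(*p)) for l,p in zip(L,T)]),("scene",[(s,l,zs(*p)) for l,p in zip(L,S)])):
    x,f=fit(o,[.5,.1,0]); print("cover",name,x.round(4),f.round(2).tolist())
h=.046
L=[(36,68,h),(36,-68,h),(-36,-68,h),(-36,68,h)]
T=[(496,209),(697,165),(721,264),(517,309)]
S=[(290,207),(69,230),(69,150),(283,130)]
for name,o in (("top",[(t,l,zt(*p)) for l,p in zip(L,T)]),("scene",[(s,l,zs(*p)) for l,p in zip(L,S)])):
    x,f=fit(o,[.5,.1,0]); print("housing",name,x.round(4),f.round(2).tolist())
print("tip",atz(t,*zt(445,307),.095),atz(s,*zs(349,82),.095))
E
```

```text
cover top [-7.9035 -1.1524  0.1402] [[83999.54, 25902.29], [-76047.39, 43858.31], [84708.73, 46810.08], [-72189.04, 64506.51]]
cover scene [-1.44966e+01  3.22594e+01 -3.04000e-02] [[35.01, -0.26], [-12.31, -18.82], [-303.53, -512.98], [-57.42, -18.97]]
housing top [-7.4713 -1.093   0.1403] [[106050.75, 29556.66], [-96836.58, 52331.32], [107082.52, 52770.7], [-92833.2, 75235.4]]
housing scene [-1.14196e+01  2.69160e+01  8.00000e-04] [[39.04, 10.32], [1.14, 30.1], [-344.6, -474.44], [-34.37, 45.39]]
tip [ 0.45262747 -0.02906201  0.095     ] [ 0.45157847 -0.02764165  0.095     ]
```

```bash
sed -i 's/r=least_squares(f,x0)/r=least_squares(f,x0,x_scale=[.05,.05,.2],method="lm",diff_step=1e-6)/' fit.py
cat > m1.py <<'E'
from fit import *
t=cam("top"); s=cam("scene")
p=atz(t,200,200,.02); print(p,proj(t,p))
zt=lambda u,v:(np.array([u,v])/4+[165,170]-.375)
zs=lambda u,v:(np.array([u,v])/4+[160,140]-.375)
h=.0205
L=[(36e-3,62e-3,h),(36e-3,-62e-3,h),(-36e-3,-62e-3,h),(-36e-3,62e-3,h)]
T=[(109,94),(266,160),(226,252),(67,186)]
S=[(691,360),(520,290),(567,216),(735,285)]
for name,o in (("top",[(t,l,zt(*p)) for l,p in zip(L,T)]),("scene",[(s,l,zs(*p)) for l,p in zip(L,S)])):
    x,f=fit(o,[.5,.1,0]); print("cover",name,x.round(4),f.round(2).tolist())
h=.046
L=[(36e-3,68e-3,h),(36e-3,-68e-3,h),(-36e-3,-68e-3,h),(-36e-3,68e-3,h)]
T=[(496,209),(697,165),(721,264),(517,309)]
S=[(290,207),(69,230),(69,150),(283,130)]
for name,o in (("top",[(t,l,zt(*p)) for l,p in zip(L,T)]),("scene",[(s,l,zs(*p)) for l,p in zip(L,S)])):
    x,f=fit(o,[.5,0,0]); print("housing",name,x.round(4),f.round(2).tolist())
E
python3 m1.py
```

```text
[0.58082927 0.18881119 0.02      ] [[200. 200.]]
cover top [ 0.5443  0.1689 -0.3665] [[-0.16, -0.0], [-0.04, -0.08], [-0.0, 0.19], [0.2, -0.11]]
cover scene [ 0.5467  0.1712 -0.3794] [[0.06, 0.26], [0.02, -0.18], [0.06, 0.15], [-0.14, -0.23]]
housing top [ 0.5055 -0.143   0.2371] [[1.29, -0.63], [-1.56, 0.16], [-1.51, 0.65], [1.74, -0.13]]
housing scene [ 0.509  -0.139   0.2447] [[-2.13, 0.51], [2.48, -0.25], [2.09, -0.07], [-2.46, 0.22]]
```

The fits agree between the cameras to about 4 mm: cover (0.545, 0.170) at yaw -0.37, housing (0.507, -0.141) at yaw 0.24. I go over the housing with the wrist camera to refine this.

Call:
{"op": "arm_command", "data": {
  "targets": [
    [0.568,0.888,-0.02,0,0,-0.058,1],
    [0.568,0.888,-0.02,0,0,-0.058,1],
    [0.568,0.888,-0.02,0,0,-0.058,1],
    [0.568,0.888,-0.02,0,0,-0.058,1],
    [0.568,0.888,-0.02,0,0,-0.058,1],
    [0.568,0.888,-0.02,0,0,-0.058,1],
    [0.568,0.888,-0.02,0,0,-0.058,1],
    [0.568,0.888,-0.02,0,0,-0.058,1]
  ]
}}

```text
clock: 1.12
position: [0.4021, -0.3018, 0.2253]
ee_rot: [0.993, 0.12, 0.0, 0.0]
ft_force: [1.2, 0.3, 0.2]
grip_width: 1.005
```

```bash
python3 - <<'E'
from workcell import manip
o=manip.get_obs();print(o['position'],o['clock'],o['ft_force'],o['joint_pos'].round(2))
E
```

```text
[ 0.40208175 -0.30175577  0.22526286] 1.1167 [1.21674658 0.30790428 0.23745335] [ 0.83  0.08 -0.29  1.77  0.02  1.29 -0.8 ]
```

Call:
{"op": "arm_command", "data": {
  "targets": [
    [0.196,0.324,-0.05,0,0,0,1],
    [0.196,0.324,-0.05,0,0,0,1],
    [0.196,0.324,-0.05,0,0,0,1],
    [0.196,0.324,-0.05,0,0,0,1],
    [0.196,0.324,-0.05,0,0,0,1],
    [0.196,0.324,-0.05,0,0,0,1],
    [0.196,0.324,-0.05,0,0,0,1]
  ]
}}

```text
clock: 1.7
position: [0.5006, -0.1382, 0.2001]
ee_rot: [0.993, 0.122, 0.0, 0.0]
ft_force: [-0.5, -0.6, 0.2]
grip_width: 1.0
```

```bash
python3 - <<'E'
from h import *
c=cam("wrist");save(c,"w1",k=1.5); np.save("w1T.npy",c["T"]);print(manip.get_obs()['position'],c["T"])
E
```

```text
[ 0.50003186 -0.13984407  0.20021371] [[ 2.41239443e-01  9.31615843e-01  2.71837180e-01  5.70208933e-01]
 [-9.70465256e-01  2.31337615e-01  6.84112113e-02 -1.19986467e-01]
 [ 8.46803362e-04 -2.80312021e-01  9.59908565e-01  3.43990031e-01]
 [ 0.00000000e+00  0.00000000e+00  0.00000000e+00  1.00000000e+00]]
```

View pics/w1.png

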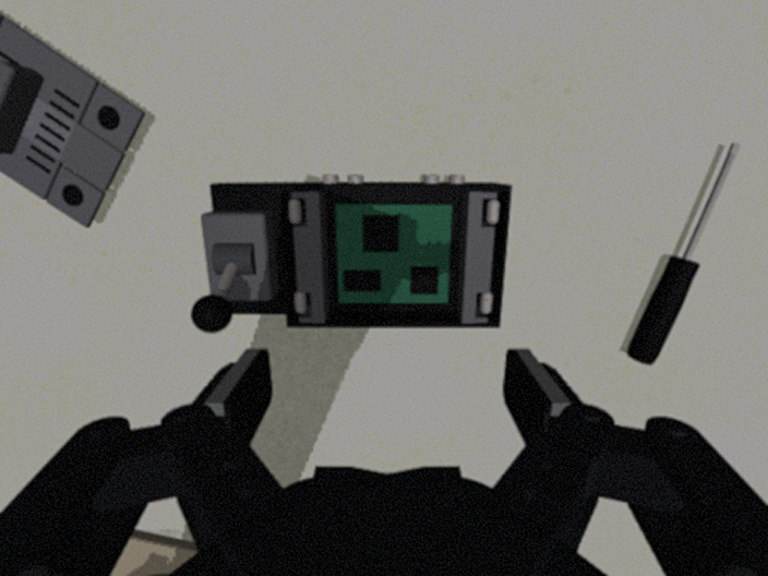

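The housing is clear at (290-510, 185-325), with the clips at its slots and the knob at (212,313). I zoom in for corners.

```bash
python3 - <<'E'
import cv2,numpy as np
im=cv2.imread("pics/w1.png")
im=cv2.resize(im[165:350,180:530],None,fx=2.2,fy=2.2,interpolation=cv2.INTER_CUBIC)
im=np.clip(im.astype(float)*2,0,255).astype('uint8')
cv2.imwrite("pics/w1z.png",im)
E
```

```text
(no output)
```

View pics/w1z.png

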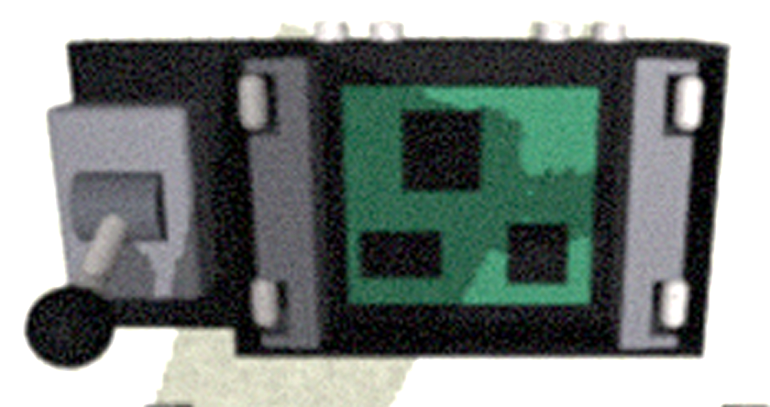

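```bash
cat > m2.py <<'E'
from fit import *
c=cam("wrist")
z=lambda u,v:((np.array([u,v])/2.2+[180,165])/1.5-.3)
P=[z(253,102),z(689,103),z(674,303),z(265,303)]
for h in (.040,.044,.048):
  for y in (.072,.074,.076,.078):
    L=[(36e-3,y,h),(36e-3,-y,h),(-36e-3,-y,h),(-36e-3,y,h)]
    x,f=fit([(c,l,p) for l,p in zip(L,P)],[.5,-.14,.24]); print(h,y,x.round(4),np.abs(f).max().round(2))
P=[z(728,45),z(700,355),z(237,355)]
for h in (.045,.05,.052,.055):
    L=[(56e-3,-.086,h),(-56e-3,-.086,h),(-56e-3,.086,h)]
    x,f=fit([(c,l,p) for l,p in zip(L,P)],[.5,-.14,.24]); print("rim",h,x.round(4),f.round(2).tolist())
for q in ((69,326),): print("knob",atz(c,*z(*q),.095))
E
python3 m2.py
```

```text
0.04 0.072 [ 0.5045 -0.1435  0.2393] 3.1
0.04 0.074 [ 0.5044 -0.1435  0.2392] 1.36
0.04 0.076 [ 0.5043 -0.1435  0.2391] 0.64
0.04 0.078 [ 0.5042 -0.1436  0.239 ] 2.17
0.044 0.072 [ 0.5053 -0.1432  0.2393] 2.24
0.044 0.074 [ 0.5052 -0.1433  0.2392] 0.48
0.044 0.076 [ 0.505  -0.1433  0.2391] 1.35
0.044 0.078 [ 0.5049 -0.1433  0.239 ] 3.09
0.048 0.072 [ 0.506  -0.143   0.2393] 1.36
0.048 0.074 [ 0.5059 -0.143   0.2392] 0.49
0.048 0.076 [ 0.5058 -0.143   0.2391] 2.27
0.048 0.078 [ 0.5056 -0.1431  0.2389] 4.04
rim 0.045 [ 0.5048 -0.1432  0.2384] [[-0.14, -0.01], [0.32, 0.14], [-0.16, -0.1]]
rim 0.05 [ 0.5058 -0.1423  0.2391] [[0.68, -0.95], [1.0, 0.8], [-1.74, 0.65]]
rim 0.052 [ 0.5062 -0.1419  0.2394] [[1.02, -1.34], [1.28, 1.07], [-2.38, 0.96]]
rim 0.055 [ 0.5067 -0.1413  0.2398] [[1.53, -1.92], [1.7, 1.49], [-3.37, 1.44]]
knob [ 0.4502867  -0.02917455  0.095     ]
```

Call:
{"op": "arm_command", "data": {
  "targets": [
    [0.09,0.62,0,0,0,-0.294,1],
    [0.09,0.62,0,0,0,-0.294,1],
    [0.09,0.62,0,0,0,-0.294,1],
    [0.09,0.62,0,0,0,-0.294,1],
    [0.09,0.62,0,0,0,-0.294,1],
    [0.09,0.62,0,0,0,-0.294,1],
    [0.09,0.62,0,0,0,-0.294,1],
    [0.09,0.62,0,0,0,-0.294,1]
  ]
}}

```text
clock: 2.47
position: [0.5446, 0.1636, 0.2007]
ee_rot: [0.982, -0.189, 0.0, 0.001]
ft_force: [0.9, -1.4, -0.3]
grip_width: 0.999
```

Call:
{"op": "arm_command", "data": {
  "targets": [
    [0,0,0,0,0,0,1],
    [0,0,0,0,0,0,1]
  ]
}}

```text
clock: 2.63
position: [0.5446, 0.165, 0.2007]
ee_rot: [0.982, -0.188, 0.0, 0.001]
ft_force: [0.2, -1.0, -0.1]
grip_width: 1.001
```

```bash
python3 - <<'E'
from h import *
c=cam("wrist");save(c,"w2",k=1.5); np.save("w2T.npy",c["T"]);o=manip.get_obs();print(o['position'],o['ee_rot'],o['joint_pos'].round(2))
E
```

```text
[0.54490734 0.16277487 0.20060809] [ 9.81970415e-01 -1.89030388e-01  4.55671401e-04  1.18678863e-03] [ 0.14  0.29 -0.61  1.63  0.17  1.28 -2.45]
```

View pics/w2.png

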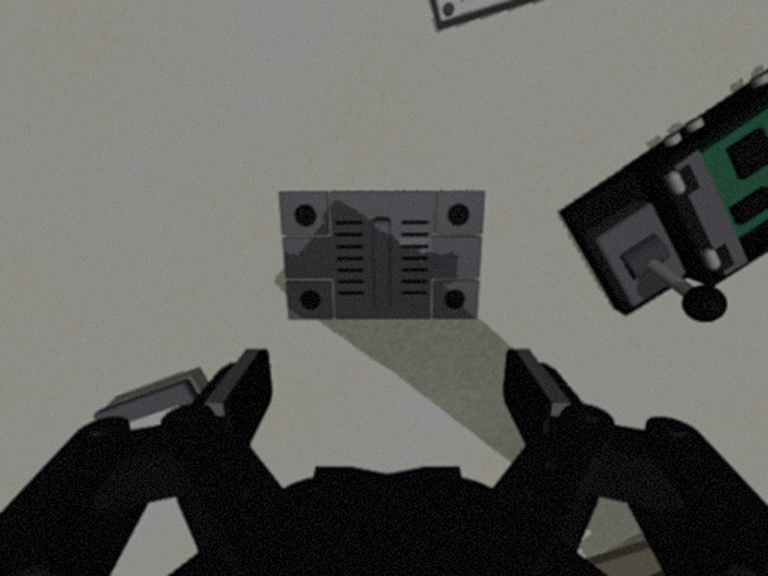

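```bash
cat > m3.py <<'E'
from fit import *
ps=[];  
for i in range(3):
    o=manip.get_obs(); 
    c=cam("wrist"); ps.append(c["T"][:3,3]); print(o['position'].round(4))
g=cv2.cvtColor(c["color"],cv2.COLOR_RGB2GRAY).astype(np.float32)
pts=[]
for u,v in [(305,215),(458,214),(455,299),(310,300)]:
    u/=1.5;v/=1.5
    w=g[int(v)-9:int(v)+10,int(u)-9:int(u)+10]; m=np.clip((w.min()+np.percentile(w,60))/2-w,0,None)
    yy,xx=np.mgrid[0:19,0:19]; pts.append((int(u)-9+(m*xx).sum()/m.sum(),int(v)-9+(m*yy).sum()/m.sum()))
print(np.round(pts,2).tolist())
h=.0205
L=[(36e-3,62e-3,h),(36e-3,-62e-3,h),(-36e-3,-62e-3,h),(-36e-3,62e-3,h)]
x,f=fit([(c,l,np.array(p)) for l,p in zip(L,pts)],[.54,.17,-.37]); print(x.round(4),f.round(2).tolist())
E
python3 m3.py
```

```text
[0.5449 0.1628 0.2006]
[0.545  0.1616 0.2006]
[0.5451 0.1612 0.2006]
[[199.92, 145.34], [301.92, 144.2], [299.66, 200.54], [203.76, 201.33]]
[ 0.5452  0.1707 -0.3752] [[0.18, 0.04], [-0.28, 0.22], [-0.04, -0.2], [0.14, -0.13]]
```

Cover at (0.545, 0.171), yaw -0.375, with residuals under 0.3 px. I descend above the rib in two stages.

Call:
{"op": "arm_command", "data": {
  "targets": [
    [0,0.019,-0.24,0,0,0,1],
    [0,0.019,-0.24,0,0,0,1],
    [0,0.019,-0.24,0,0,0,1],
    [0,0.019,-0.24,0,0,0,1],
    [0,0.019,-0.24,0,0,0,1],
    [0,0.019,-0.24,0,0,0,1]
  ]
}}

```text
clock: 3.33
position: [0.5464, 0.1703, 0.083]
ee_rot: [0.982, -0.191, 0.002, 0.001]
ft_force: [-0.2, -0.2, 0.8]
grip_width: 0.999
```

```bash
python3 - <<'E'
from h import *
c=cam("wrist");save(c,"w3",k=1.5)
for i in range(2):
  o=manip.get_obs();print(o['position'],R.from_quat(o['ee_rot']).as_matrix()[:,:].round(4).tolist());cam("wrist")
E
```

```text
[0.54682135 0.17063489 0.08356521] [[0.9271, -0.3748, 0.0044], [-0.3748, -0.9271, -0.0022], [0.0049, 0.0004, -1.0]]
[0.54683046 0.1707562  0.08358364] [[0.9271, -0.3747, 0.0047], [-0.3747, -0.9271, -0.0021], [0.0052, 0.0002, -1.0]]
```

View pics/w3.png

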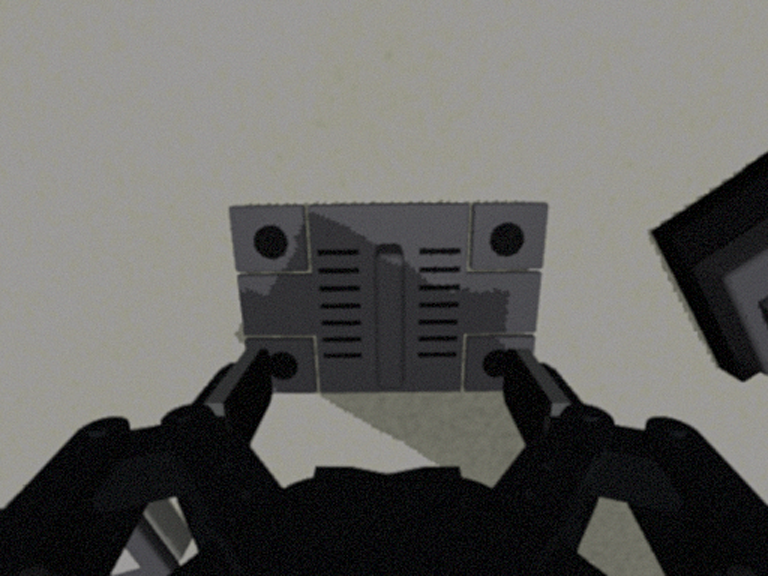

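Call:
{"op": "arm_command", "data": {
  "targets": [
    [-0.003,0,-0.06,0.001,0.002,0,1],
    [-0.003,0,-0.113,0.001,0.002,0,1],
    [-0.003,0,-0.113,0.001,0.002,0,1],
    [-0.003,0,-0.113,0.001,0.002,0,1]
  ]
}}

```text
clock: 3.82
position: [0.545, 0.1707, 0.0274]
ee_rot: [0.982, -0.191, -0.0, 0.0]
ft_force: [0.4, -0.0, 0.6]
grip_width: 0.999
```

Call:
{"op": "arm_command", "data": {
  "targets": [
    [0,0,0,0,0,0,0.5],
    [0,0,0,0,0,0,0.3],
    [0,0,0,0,0,0,0.15],
    [0,0,0,0,0,0,0],
    [0,0,0,0,0,0,0],
    [0,0,0,0,0,0,0]
  ],
  "grip_force": 40
}}

```text
clock: 4.32
position: [0.5452, 0.1707, 0.0277]
ee_rot: [0.982, -0.191, 0.0, 0.0]
ft_force: [1.0, 1.7, 0.2]
grip_width: 0.155
```

```bash
python3 - <<'E'
from h import *
c=cam("wrist");save(c,"w4",k=1.5)
o=manip.get_obs();print(o)
E
```

```text
{'clock': 4.3667, 'joint_pos': array([ 0.06077851,  0.47540959, -0.53931317,  1.78523136,  0.29130902,
        0.96103894, -2.55308298]), 'joint_velocities': array([-1.62869376e-03,  4.18192789e-03,  2.53339433e-03, -5.56657737e-05,
       -1.54732439e-04,  8.61627443e-07,  1.65303118e-04]), 'tau': array([-9.44748265e-02, -5.92507803e+01, -8.16655219e+00, -3.11897135e+01,
       -6.95953961e-02, -8.19505029e-02, -2.70053308e-02]), 'position': array([0.54516569, 0.17067742, 0.02766222]), 'ee_rot': array([ 9.81630850e-01, -1.90789976e-01,  1.04354317e-05,  2.43080588e-04]), 'ft_force': array([ 0.12321608, -0.71576602,  1.42498331]), 'torque': array([-0.1200774 ,  0.01798136,  0.0500813 ]), 'grip_width': 0.15474600435110947}
```

View pics/w4.png

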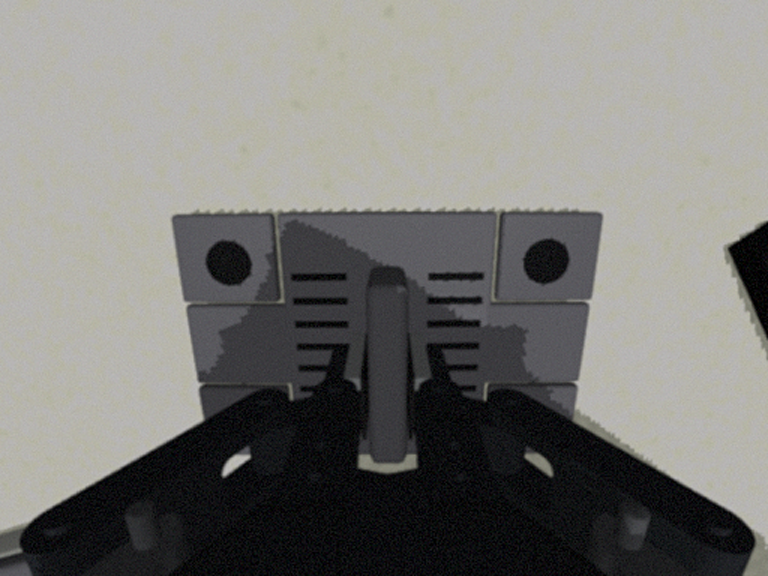

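Gripped (opening 0.155, about 13 mm; the rib is 14). The two front marks show at (229,262) and (546,261), so I compute the cover pose in the tool frame.

```bash
cat > m4.py <<'E'
from fit import *
c=cam("wrist"); o=manip.get_obs()
g=cv2.cvtColor(c["color"],cv2.COLOR_RGB2GRAY).astype(np.float32)
pts=[]
for u,v in [(229,262),(546,261)]:
    u/=1.5;v/=1.5;n=13
    w=g[int(v)-n:int(v)+n+1,int(u)-n:int(u)+n+1]; m=((w<(np.percentile(w,5)+np.percentile(w,60))/2)).astype(float)
    k,lab,st,ce=cv2.connectedComponentsWithStats(m.astype('uint8')); i=lab[n,n]; print(st[i]); pts.append((int(u)-n+ce[i][0],int(v)-n+ce[i][1]))
print(np.round(pts,2).tolist())
zc=o['position'][2]
h=.0205
L=[(36e-3,62e-3,h),(36e-3,-62e-3,h)]
x,f=fit([(c,l,np.array(p)) for l,p in zip(L,pts)],[.54,.17,-.37]); print("cover",x.round(4),f.round(2).tolist())
Rm=R.from_quat(o['ee_rot']).as_matrix(); d=Rm.T@(np.array([x[0],x[1],0])-o['position']); ty=np.arctan2(Rm[1,0],Rm[0,0])
print("in tool",d.round(4),"tool yaw",ty.round(4),"dyaw",(x[2]-ty).round(4))
E
python3 m4.py
```

```text
[  0   0  27  27 559]
[11 12  4  5  8]
[[152.32, 173.99], [363.25, 174.88]]
cover [ 0.5456  0.1718 -0.3893] [[0.41, -0.04], [-0.41, -0.05]]
in tool [-0.     -0.0012  0.0276] tool yaw -0.384 dyaw -0.0053
```

```bash
python3 - <<'E'
s=open('m4.py').read()
a=s.index("    w=g["); b=s.index("print(np.round(pts")
s=s[:a]+"""    w=cv2.GaussianBlur(g,(3,3),0)[int(v)-n:int(v)+n+1,int(u)-n:int(u)+n+1]
    m=(w<(w[n-3:n+4,n-3:n+4].mean()+np.median(w))/2).astype('uint8')
    k,lab,st,ce=cv2.connectedComponentsWithStats(m); i=lab[n,n]; print(st[i]); pts.append((int(u)-n+ce[i][0],int(v)-n+ce[i][1]))
"""+s[b:]
open('m4.py','w').write(s)
E
python3 m4.py
```

```text
[  0   0  27  27 385]
[  0   4  27  23 263]
[[152.5, 172.84], [363.84, 177.08]]
cover [ 0.5454  0.1721 -0.4057] [[0.67, -0.06], [-0.67, -0.09]]
in tool [-0.0003 -0.0014  0.0276] tool yaw -0.384 dyaw -0.0217
```

```bash
sed -i 's/n=13/n=20/' m4.py; python3 m4.py
```

```text
[  5   6  31  30 691]
[  5   5  31  31 697]
[[152.04, 174.83], [364.08, 174.13]]
cover [ 0.5455  0.1714 -0.3817] [[0.92, -0.11], [-0.92, -0.1]]
in tool [ 0.     -0.0008  0.0276] tool yaw -0.384 dyaw 0.0023
```

Call:
{"op": "arm_command", "data": {
  "targets": [
    [0,0,0.08,0,0,0,0],
    [0,0,0.16,0,0,0,0],
    [0,0,0.24,0,0,0,0],
    [0,0,0.3,0,0,0,0],
    [0,0,0.3,0,0,0,0],
    [0,0,0.3,0,0,0,0]
  ],
  "grip_force": 60
}}

```text
clock: 5.02
position: [0.5458, 0.1709, 0.1788]
ee_rot: [0.982, -0.191, 0.001, -0.0]
ft_force: [-1.1, -0.1, -3.7]
grip_width: 0.148
```

Call:
{"op": "arm_command", "data": {
  "targets": [
    [-0.01,-0.08,0,0,0,0.05,0],
    [-0.02,-0.16,0,0,0,0.1,0],
    [-0.03,-0.24,0,0,0,0.15,0],
    [-0.04,-0.32,0,0,0,0.2,0],
    [-0.05,-0.4,0,0,0,0.25,0],
    [-0.06,-0.48,0,0,0,0.29,0],
    [-0.07,-0.56,0,0,0,0.296,0],
    [-0.08,-0.629,0,0,0,0.296,0]
  ]
}}

```text
clock: 5.68
position: [0.5037, -0.1465, 0.1767]
ee_rot: [0.993, 0.118, -0.001, -0.001]
ft_force: [0.2, -0.1, -2.5]
grip_width: 0.15
```

Call:
{"op": "arm_command", "data": {
  "targets": [
    [0,0,0,0,0,0,0],
    [0,0,0,0,0,0,0],
    [0,0,0,0,0,0,0]
  ]
}}

```text
clock: 5.93
position: [0.5029, -0.1459, 0.1749]
ee_rot: [0.993, 0.117, -0.002, -0.002]
ft_force: [0.2, 0.3, -2.4]
grip_width: 0.151
```

```bash
cat > st.py <<'E'
from h import *
o=manip.get_obs();M=R.from_quat(o['ee_rot']).as_matrix();print(o['clock'],o['position'].round(4),"yaw",np.arctan2(M[1,0],M[0,0]).round(4),"z",M[:2,2].round(4),"F",o['ft_force'].round(1),"g",round(o['grip_width'],3),o['joint_pos'].round(2))
E
python3 st.py; python3 - <<'E'
from h import *
c=cam("wrist");save(c,"w5",k=1.5)
E
python3 st.py
```

```text
5.9333 [ 0.5029 -0.1459  0.1749] yaw 0.2353 z [-0.0039  0.0033] F [ 0.2  0.3 -2.4] g 0.151 [ 0.62  0.19 -0.47  1.78  0.09  1.2  -1.21]
5.9833 [ 0.5034 -0.145   0.1754] yaw 0.237 z [-0.0031  0.0031] F [ 0.7  1.1 -2.7] g 0.147 [ 0.62  0.19 -0.47  1.78  0.09  1.2  -1.21]
```

View pics/w5.png

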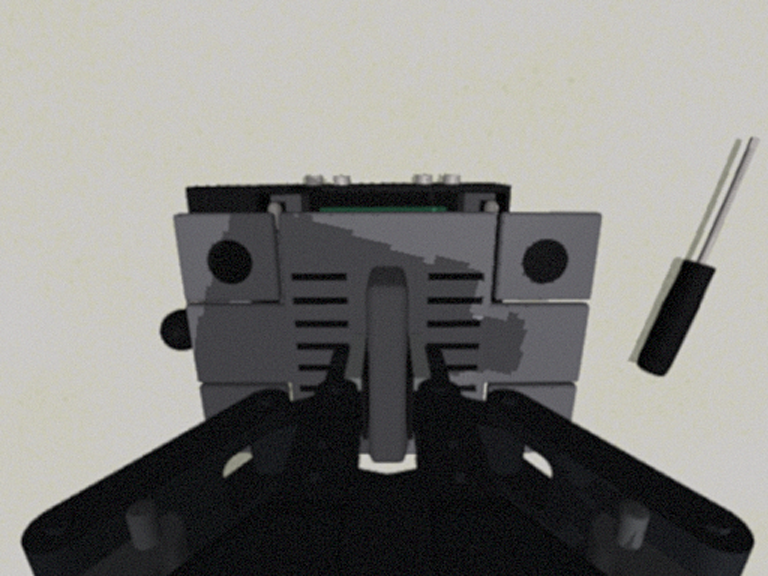

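Call:
{"op": "arm_command", "data": {
  "targets": [
    [0.004,0.002,-0.04,-0.0015,-0.0016,0,0],
    [0.004,0.002,-0.1,-0.0015,-0.0016,0,0],
    [0.004,0.002,-0.15,-0.0015,-0.0016,0,0],
    [0.004,0.002,-0.15,-0.0015,-0.0016,0,0],
    [0.004,0.002,-0.15,-0.0015,-0.0016,0,0]
  ]
}}

```text
clock: 6.4
position: [0.5048, -0.1423, 0.0997]
ee_rot: [0.993, 0.119, -0.001, -0.001]
ft_force: [0.2, -1.1, -1.7]
grip_width: 0.147
```

```bash
python3 st.py; python3 - <<'E'
from h import *
c=cam("wrist");save(c,"w6",k=1.5)
c=cam("scene"); save(c,"s6",(160,130,300,230),5)
c=cam("top"); save(c,"t6",(250,190,360,270),7)
E
python3 st.py
```

```text
6.4 [ 0.5048 -0.1423  0.0997] yaw 0.2393 z [-0.0023  0.0015] F [ 0.2 -1.1 -1.7] g 0.147 [ 0.6   0.27 -0.46  1.86  0.14  1.05 -1.25]
6.55 [ 0.5067 -0.1437  0.1022] yaw 0.2379 z [ 0.0028 -0.0006] F [-0.1 -1.  -2.3] g 0.149 [ 0.6   0.27 -0.46  1.85  0.14  1.05 -1.25]
```

View pics/w6.png

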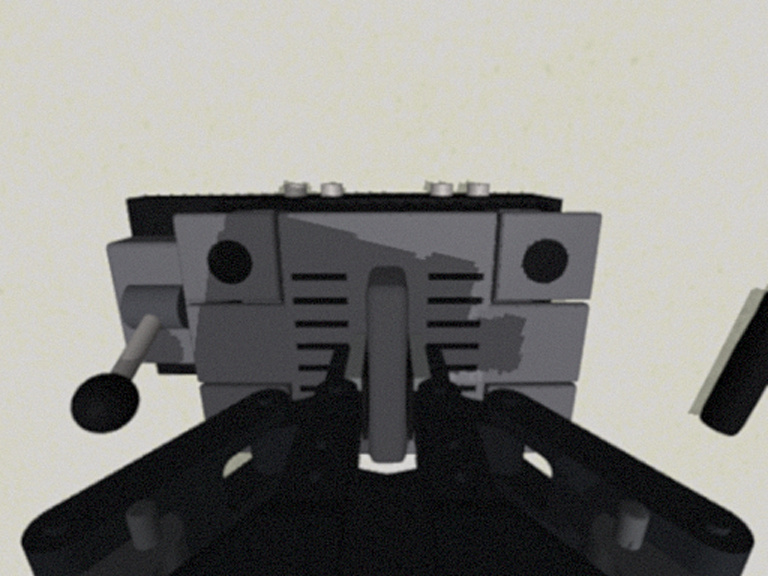

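View pics/s6.png

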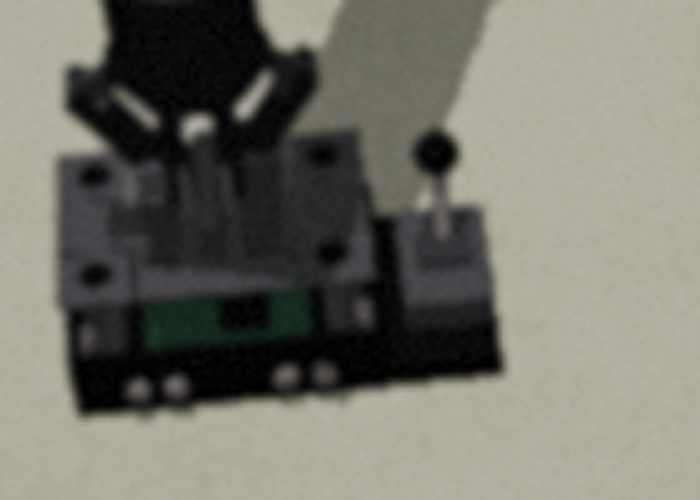

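Call:
{"op": "arm_command", "data": {
  "targets": [
    [-0.001,0,-0.015,0,0.0014,0,0],
    [-0.001,0,-0.03,0,0.0014,0,0],
    [-0.001,0,-0.03,0,0.0014,0,0],
    [-0.001,0,-0.03,0,0.0014,0,0],
    [-0.001,0,-0.03,0,0.0014,0,0]
  ]
}}

```text
clock: 6.97
position: [0.5061, -0.1437, 0.0873]
ee_rot: [0.993, 0.119, -0.0, 0.0]
ft_force: [0.5, -0.1, -2.6]
grip_width: 0.144
```

```bash
python3 st.py; python3 - <<'E'
from h import *
for i in range(4):
    c=cam("wrist"); print(manip.get_obs()['position'].round(4))
im=c["color"][:,:,::-1]
im=cv2.resize(im[110:290,50:420],None,fx=2,fy=2,interpolation=cv2.INTER_CUBIC); im=np.clip(im*1.5,0,255)
cv2.imwrite("pics/w7.png",im)
E
python3 st.py
```

```text
6.9667 [ 0.5061 -0.1437  0.0873] yaw 0.2378 z [-0.0002 -0.0006] F [ 0.5 -0.1 -2.6] g 0.144 [ 0.6   0.29 -0.46  1.87  0.15  1.02 -1.26]
[ 0.5062 -0.1437  0.0874]
[ 0.5063 -0.1437  0.0874]
[ 0.5063 -0.1438  0.0875]
[ 0.5063 -0.1438  0.0874]
7.1667 [ 0.5063 -0.1438  0.0874] yaw 0.2378 z [ 0.0002 -0.0007] F [ 0.4 -0.2 -2.1] g 0.15 [ 0.6   0.29 -0.46  1.87  0.15  1.02 -1.26][ WARN:0@2.809] global loadsave.cpp:1063 imwrite_ Unsupported depth image for selected encoder is fallbacked to CV_8U.
```

View pics/w7.png

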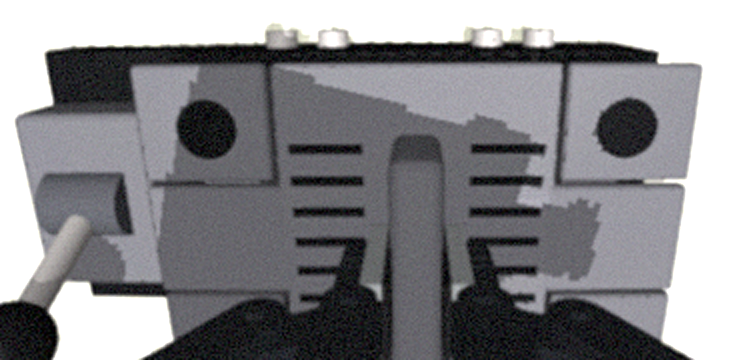

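```bash
python3 - <<'E'
from h import *
c=cam("wrist")
hx,hy,a=.5052,-.1432,.239
def W(l): 
    return np.array([hx+np.cos(a)*l[0]-np.sin(a)*l[1],hy+np.sin(a)*l[0]+np.cos(a)*l[1],l[2]])
for n,l in dict(rimTR45=(.056,-.086,.045),rimTR0=(.056,-.086,0),ledTL20=(.056,.148,.02),ledTL0=(.056,.148,0),blkTL=(.025,.157,.045),blk2=(.035,.147,.045)).items():
    p=proj(c,W(l))[0]; print(n,((p-[50,110])*2+.5).round(1))
print("edge world at z=.045", [atz(c,50+u/2-.25,110+52/2-.25,.045).round(4) for u in (450,650)], W((.056,-.05,0)))
E
```

```text
rimTR45 [660.5  54.2]
rimTR0 [614.5  44.4]
ledTL20 [47.8 51.3]
ledTL0 [77.7 47.1]
blkTL [ -3.1 141.6]
blk2 [ 16.6 115.2]
edge world at z=.045 [array([ 0.563 , -0.1414,  0.045 ]), array([ 0.5798, -0.2096,  0.045 ])] [ 0.57144477 -0.17852181  0.        ]
```

Settled, and the projected housing corners match the image within about 1 mm. I lower the cover onto the clips.

Call:
{"op": "arm_command", "data": {
  "targets": [
    [-0.002,0,-0.008,0,0,0,0],
    [-0.002,0,-0.016,0,0,0,0],
    [-0.002,0,-0.022,0,0,0,0],
    [-0.002,0,-0.026,0,0,0,0],
    [-0.002,0,-0.026,0,0,0,0]
  ]
}}

```text
clock: 7.63
position: [0.5049, -0.1433, 0.0738]
ee_rot: [0.993, 0.119, -0.0, -0.0]
ft_force: [-1.0, 2.5, -1.3]
grip_width: 0.15
```

```bash
python3 st.py
```

```text
7.6333 [ 0.5049 -0.1433  0.0738] yaw 0.2382 z [-0.0008 -0.0001] F [-1.   2.5 -1.3] g 0.15 [ 0.59  0.3  -0.46  1.88  0.16  1.   -1.27]
```

```bash
python3 - <<'E'
from h import *
c=cam("scene"); save(c,"s8",(160,130,300,230),5)
c=cam("top"); save(c,"t8",(250,190,360,270),7)
E
python3 st.py
```

```text
7.7333 [ 0.5051 -0.1433  0.0742] yaw 0.2382 z [-0.0005 -0.0002] F [-0.6  1.9 -2.8] g 0.148 [ 0.59  0.3  -0.46  1.88  0.16  1.   -1.27]
```

View pics/s8.png

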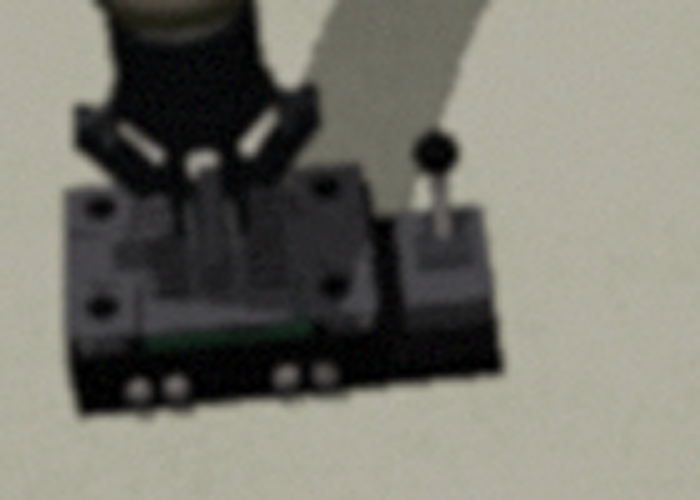

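View pics/t8.png

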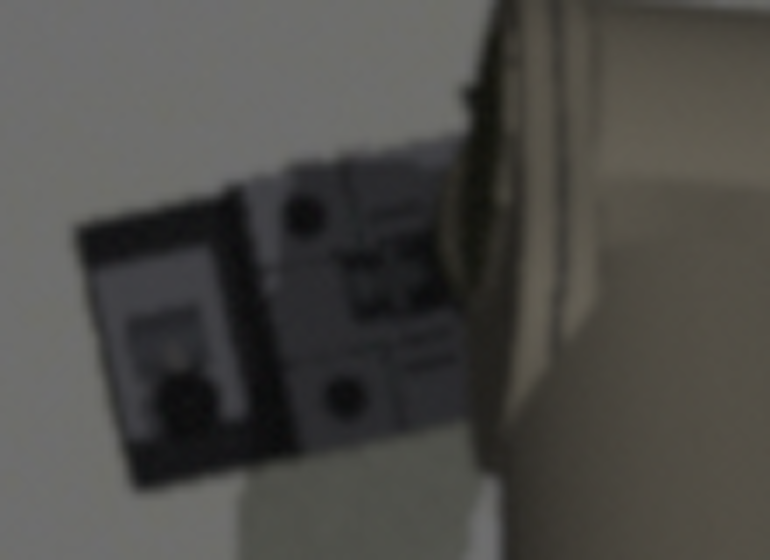

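The cover's origin is at about 46 mm without load, so the tongues are in the slots. Let go and back off upward.

Call:
{"op": "arm_command", "data": {
  "targets": [
    [0,0,0,0,0,0,0.2],
    [0,0,0,0,0,0,0.3],
    [0,0,0,0,0,0,0.5],
    [0,0,0,0,0,0,0.6],
    [0,0,0,0,0,0,0.6],
    [0,0,0,0,0,0,0.6]
  ]
}}

```text
clock: 8.23
position: [0.5052, -0.1435, 0.0743]
ee_rot: [0.993, 0.119, -0.0, 0.0]
ft_force: [-0.4, 0.2, 0.5]
grip_width: 0.602
```

Call:
{"op": "arm_command", "data": {
  "targets": [
    [0,0,0.03,0,0,0,0.6],
    [0,0,0.1,0,0,0,0.6],
    [0,0,0.17,0,0,0,0.6],
    [0,0,0.22,0,0,0,0.6],
    [0,0,0.22,0,0,0,0.6],
    [0,0,0.22,0,0,0,0.6],
    [0,0,0.22,0,0,0,0.6]
  ]
}}

```text
clock: 8.82
position: [0.5048, -0.1435, 0.1836]
ee_rot: [0.993, 0.119, -0.001, 0.0]
ft_force: [0.7, -0.2, -0.7]
grip_width: 0.602
```

```bash
python3 st.py; python3 - <<'E'
from h import *
c=cam("wrist");save(c,"w9",k=1.5)
E
python3 st.py
```

```text
8.8167 [ 0.5048 -0.1435  0.1836] yaw 0.238 z [-0.001  -0.0003] F [ 0.7 -0.2 -0.7] g 0.602 [ 0.62  0.18 -0.47  1.77  0.09  1.22 -1.21]
8.8667 [ 0.5045 -0.1434  0.1831] yaw 0.238 z [-0.002   0.0001] F [ 0.1  0.8 -0.5] g 0.6 [ 0.62  0.18 -0.47  1.77  0.09  1.22 -1.21]
```

View pics/w9.png

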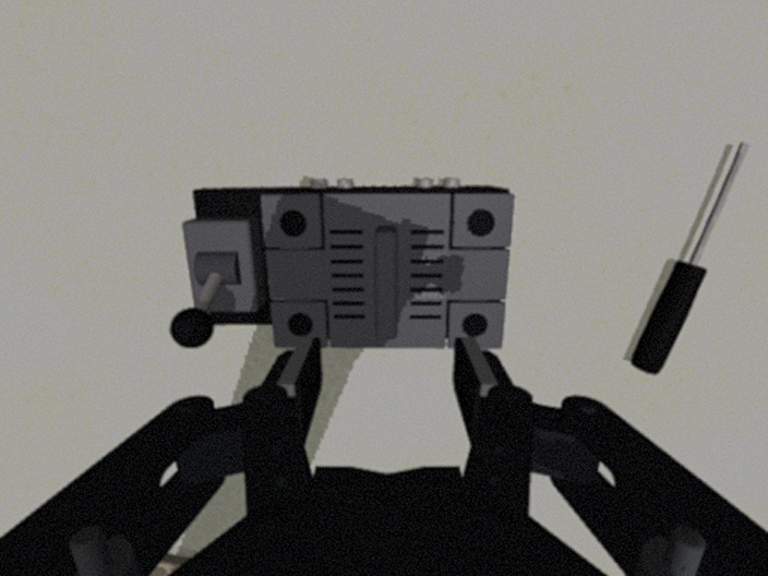

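```bash
cat > pads.py <<'E'
from fit import *
import sys
def pads(c,seeds,n=14):
    g=cv2.GaussianBlur(cv2.cvtColor(c["color"],cv2.COLOR_RGB2GRAY).astype(np.float32),(3,3),0); pts=[]
    for u,v in seeds:
        u/=1.5;v/=1.5
        w=g[int(v)-n:int(v)+n+1,int(u)-n:int(u)+n+1]; m=(w<(w[n-2:n+3,n-2:n+3].mean()+np.median(w))/2).astype('uint8')
        k,lab,st,ce=cv2.connectedComponentsWithStats(m); i=lab[n,n]; print(st[i].tolist(),end=' '); pts.append((int(u)-n+ce[i][0],int(v)-n+ce[i][1]))
    return pts
def run(seeds,h=.0655,n=14):
    c=cam("wrist"); pts=pads(c,seeds,n)
    L=[(36e-3,62e-3),(36e-3,-62e-3),(-36e-3,-62e-3),(-36e-3,62e-3)]
    x,f=fit([(c,(*l,h),np.array(p)) for l,p in zip(L,pts)],[.505,-.143,.24]); print("\ncover",x.round(4),f.round(2).tolist())
    def f2(q):  # free height, tilt
        Rm=R.from_rotvec([q[4],q[5],0]).as_matrix()@R.from_rotvec([0,0,q[2]]).as_matrix()
        return np.concatenate([proj(c,np.array([q[0],q[1],q[3]])+Rm@np.array([*l,0]))[0]-p for l,p in zip(L,pts)])
    r=least_squares(f2,[*x,h,0,0],x_scale=[.05,.05,.2,.05,.1,.1],method="lm",diff_step=1e-6); print("free z/tilt",r.x.round(4),np.abs(r.fun).max().round(2))
    return c,x
if __name__=="__main__": run([(293,223),(480,222),(474,324),(301,324)])
E
python3 pads.py
```

```text
[6, 6, 17, 17, 234] [6, 5, 18, 19, 252] [7, 7, 16, 16, 199] [6, 7, 16, 15, 187] 
cover [ 0.5052 -0.1425  0.2374] [[0.25, 0.04], [0.03, 0.18], [-0.19, -0.41], [-0.1, 0.12]]
free z/tilt [ 0.5053 -0.1422  0.2418  0.066  -0.0228 -0.0029] 0.08
```

The fit puts the marks at 66 mm, square: resting on the clips at (0.505, -0.1425). Next I close the fingers and turn 90° (keeps the linkage clear of the knob), moving over mark 0.

Call:
{"op": "arm_command", "data": {
  "targets": [
    [-0.02,-0.07,0,0,0,0.06,0],
    [-0.039,-0.137,0,0,0,0.12,0],
    [-0.039,-0.137,0,0,0,0.18,0],
    [-0.039,-0.137,0,0,0,0.24,0],
    [-0.039,-0.137,0,0,0,0.3,0],
    [-0.039,-0.137,0,0,0,0.36,0],
    [-0.039,-0.137,0,0,0,0.42,0],
    [-0.039,-0.137,0,0,0,0.47,0]
  ],
  "grip_force": 60
}}

```text
clock: 9.58
position: [0.4843, -0.2116, 0.1817]
ee_rot: [0.817, 0.576, -0.002, -0.001]
ft_force: [0.2, 1.0, -0.1]
grip_width: -0.001
```

```bash
python3 st.py
```

```text
9.5833 [ 0.4843 -0.2116  0.1817] yaw 1.2287 z [-0.0033 -0.0007] F [ 0.2  1.  -0.1] g -0.001 [ 0.78  0.2  -0.51  1.76  0.1   1.22 -0.1 ]
```

Call:
{"op": "arm_command", "data": {
  "targets": [
    [0.001,0,-0.04,0,-0.0015,0.06,0],
    [0.001,0,-0.08,0,-0.0015,0.12,0],
    [0.001,0,-0.12,0,-0.0015,0.18,0],
    [0.001,0,-0.16,0,-0.0015,0.24,0],
    [0.001,0,-0.18,0,-0.0015,0.277,0],
    [0.001,0,-0.18,0,-0.0015,0.277,0],
    [0.001,0,-0.18,0,-0.0015,0.277,0]
  ]
}}

```text
clock: 10.17
position: [0.4842, -0.2113, 0.0908]
ee_rot: [0.619, 0.785, -0.0, -0.001]
ft_force: [0.3, -0.3, -0.1]
grip_width: -0.007
```

```bash
python3 st.py;  python3 - <<'E'
from h import *
c=cam("wrist");save(c,"w10",k=1.5)
E
python3 st.py
```

```text
10.1667 [ 0.4842 -0.2113  0.0908] yaw 1.8059 z [-0.0013 -0.    ] F [ 0.3 -0.3 -0.1] g -0.007 [ 0.82  0.3  -0.57  1.85  0.19  1.04  0.41]
10.2167 [ 0.4848 -0.2115  0.0917] yaw 1.8056 z [ 0.0001 -0.001 ] F [ 0.3  0.2 -0.2] g -0.001 [ 0.82  0.3  -0.57  1.85  0.19  1.04  0.41]
```

View pics/w10.png

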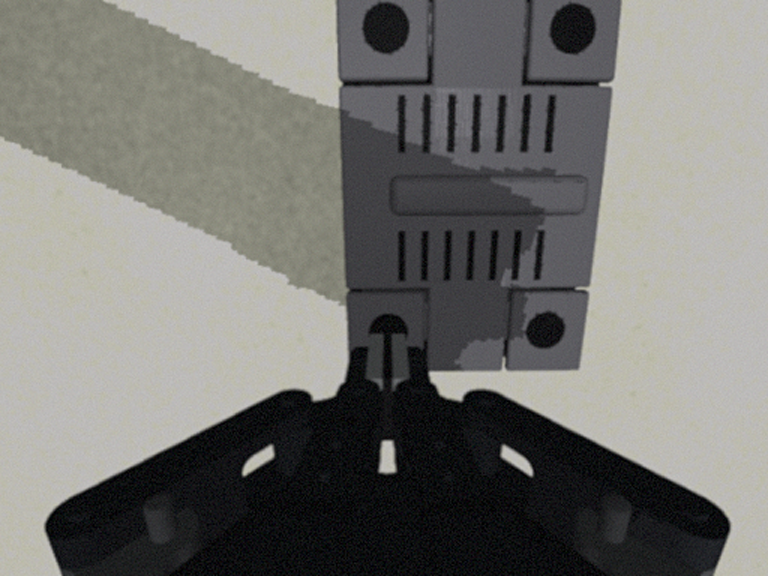

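The fingertip is right over mark 0 (388,325). Press.

Call:
{"op": "arm_command", "data": {
  "targets": [
    [0,0,-0.03,0,0,0,0],
    [0,0,-0.045,0,0,0,0],
    [0,0,-0.055,0,0,0,0],
    [0,0,-0.065,0,0,0,0],
    [0,0,-0.075,0,0,0,0],
    [0,0,-0.08,0,0,0,0]
  ]
}}

```text
clock: 10.72
position: [0.4864, -0.2116, 0.0548]
ee_rot: [0.62, 0.785, -0.0, 0.002]
ft_force: [-17.1, 8.0, 58.1]
grip_width: 0.003
```

```bash
python3 st.py
```

```text
10.7167 [ 0.4864 -0.2116  0.0548] yaw 1.8047 z [ 0.0021 -0.0026] F [-17.1   8.   58.1] g 0.003 [ 0.8   0.35 -0.55  1.88  0.23  0.97  0.38]
```

58 N at the mark's home height: it has probably snapped and bottomed. Back off, then look.

Call:
{"op": "arm_command", "data": {
  "targets": [
    [-0.003,0,0.02,0,0,0,0],
    [-0.003,0,0.05,0,0,0,0],
    [-0.003,0,0.1,0,0,0,0],
    [-0.003,0,0.1,0,0,0,0],
    [-0.003,0,0.1,0,0,0,0]
  ]
}}

```text
clock: 11.13
position: [0.4858, -0.2121, 0.1062]
ee_rot: [0.62, 0.784, -0.0, 0.003]
ft_force: [-0.6, -0.2, 1.1]
grip_width: 0.0
```

```bash
python3 st.py;  python3 - <<'E'
from h import *
c=cam("wrist");save(c,"w11",k=1.5)
c=cam("scene"); save(c,"s11",(160,130,300,230),5)
E
python3 st.py
```

```text
11.1333 [ 0.4858 -0.2121  0.1062] yaw 1.8037 z [ 0.0046 -0.0041] F [-0.6 -0.2  1.1] g 0.0 [ 0.83  0.28 -0.57  1.84  0.18  1.06  0.42]
11.2333 [ 0.4846 -0.2116  0.1044] yaw 1.8041 z [ 0.0016 -0.0026] F [-0.4 -0.2 -0.3] g 0.0 [ 0.83  0.29 -0.57  1.84  0.18  1.06  0.42]
```

View pics/w11.png

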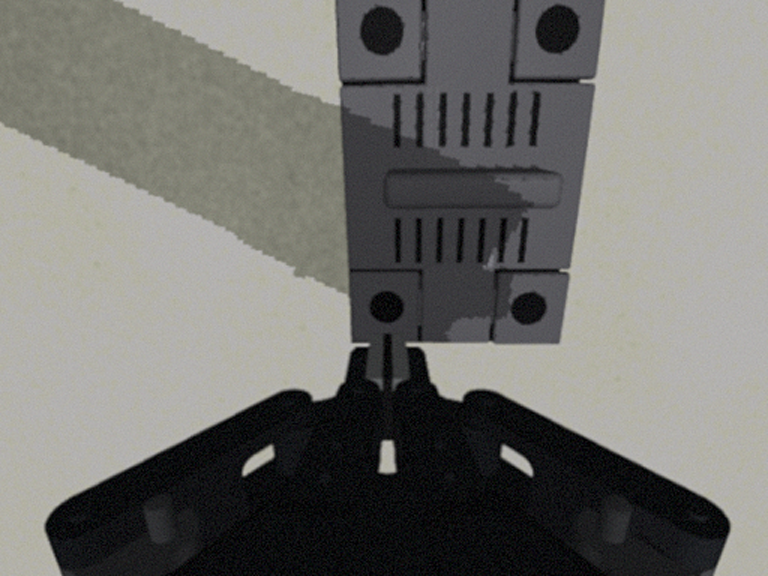

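View pics/s11.png

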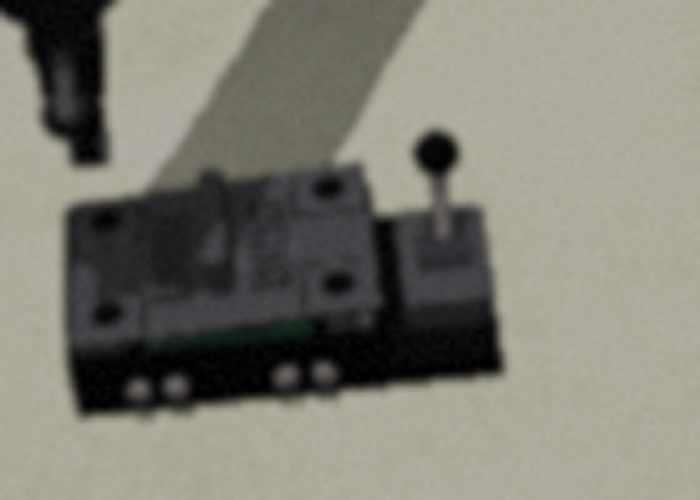

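Mark 0's corner is down. Next, over mark 1 (+x -y).

Call:
{"op": "arm_command", "data": {
  "targets": [
    [0.08,0.02,0,0.001,0.001,0,0],
    [0.141,0.034,-0.01,0.001,0.001,0,0],
    [0.141,0.034,-0.03,0.001,0.001,0,0],
    [0.141,0.034,-0.03,0.001,0.001,0,0],
    [0.141,0.034,-0.03,0.001,0.001,0,0],
    [0.141,0.034,-0.03,0.001,0.001,0,0]
  ]
}}

```text
clock: 11.73
position: [0.5541, -0.1951, 0.089]
ee_rot: [0.62, 0.784, -0.001, -0.001]
ft_force: [0.2, -0.1, 0.4]
grip_width: 0.004
```

```bash
python3 st.py
```

```text
11.7333 [ 0.5541 -0.1951  0.089 ] yaw 1.8032 z [-0.0019 -0.0005] F [ 0.2 -0.1  0.4] g 0.004 [ 0.72  0.43 -0.56  1.7   0.26  1.09  0.31]
```

Call:
{"op": "arm_command", "data": {
  "targets": [
    [0.001,0,-0.025,0,0,0,0],
    [0.001,0,-0.04,0,0,0,0],
    [0.001,0,-0.048,0,0,0,0],
    [0.001,0,-0.056,0,0,0,0],
    [0.001,0,-0.064,0,0,0,0],
    [0.001,0,-0.068,0,0,0,0]
  ]
}}

```text
clock: 12.23
position: [0.5548, -0.1953, 0.0555]
ee_rot: [0.62, 0.784, -0.001, -0.0]
ft_force: [-7.1, 1.4, 23.4]
grip_width: -0.002
```

```bash
python3 st.py
```

```text
12.2333 [ 0.5548 -0.1953  0.0555] yaw 1.803 z [-0.0015 -0.0008] F [-7.1  1.4 23.4] g -0.002 [ 0.7   0.47 -0.55  1.72  0.28  1.03  0.29]
```

Call:
{"op": "arm_command", "data": {
  "targets": [
    [0,0,-0.003,0,0,0,0],
    [0,0,-0.003,0,0,0,0],
    [0,0,0.05,0,0,0,0],
    [0,0,0.1,0,0,0,0],
    [0,0,0.13,0,0,0,0],
    [0,0,0.13,0,0,0,0]
  ]
}}

```text
clock: 12.73
position: [0.5568, -0.1956, 0.1242]
ee_rot: [0.62, 0.784, 0.0, 0.002]
ft_force: [0.8, 0.5, 0.0]
grip_width: 0.001
```

```bash
python3 st.py
```

```text
12.7333 [ 0.5568 -0.1956  0.1242] yaw 1.8031 z [ 0.0037 -0.0029] F [0.8 0.5 0. ] g 0.001 [ 0.73  0.39 -0.57  1.67  0.23  1.15  0.32]
```

Call:
{"op": "arm_command", "data": {
  "targets": [
    [-0.02,0.08,0,0,0,0,0],
    [-0.04,0.16,0,0,0,0,0],
    [-0.063,0.243,0,0,0,0,0],
    [-0.063,0.243,-0.03,0,0,0,0],
    [-0.063,0.243,-0.06,0,0,0,0],
    [-0.063,0.243,-0.06,0,0,0,0],
    [-0.063,0.243,-0.06,0,0,0,0],
    [-0.063,0.243,-0.06,0,0,0,0]
  ]
}}

```text
clock: 13.4
position: [0.5255, -0.0745, 0.0945]
ee_rot: [0.621, 0.784, 0.0, 0.002]
ft_force: [-0.6, -0.2, -0.4]
grip_width: 0.001
```

```bash
python3 st.py;  python3 - <<'E'
from h import *
c=cam("wrist");save(c,"w12",k=1.5)
c=cam("top"); save(c,"t12",(250,190,360,270),7)
E
python3 st.py
```

```text
13.4 [ 0.5255 -0.0745  0.0945] yaw 1.8023 z [ 0.0039 -0.0027] F [-0.6 -0.2 -0.4] g 0.001 [ 0.61  0.31 -0.64  1.84  0.22  1.05  0.12]
13.5 [ 0.5258 -0.0746  0.0949] yaw 1.8023 z [ 0.0047 -0.003 ] F [ 0.5 -0.5 -0.5] g -0.001 [ 0.61  0.31 -0.64  1.84  0.22  1.05  0.12]
```

View pics/w12.png

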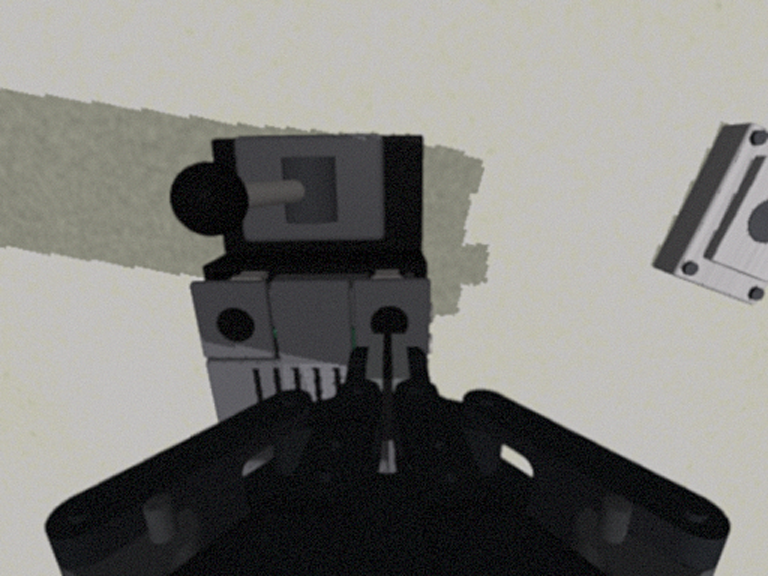

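Fingertip is over mark 3 (388,320); the +y clips are still up. Press.

Call:
{"op": "arm_command", "data": {
  "targets": [
    [0,0,-0.035,0.001,0.002,0,0],
    [0,0,-0.05,0.001,0.002,0,0],
    [0,0,-0.06,0.001,0.002,0,0],
    [0,0,-0.068,0.001,0.002,0,0],
    [0,0,-0.076,0.001,0.002,0,0],
    [0,0,-0.082,0.001,0.002,0,0]
  ]
}}

```text
clock: 14.0
position: [0.5268, -0.0745, 0.0549]
ee_rot: [0.621, 0.784, 0.0, 0.001]
ft_force: [-12.4, 2.5, 46.7]
grip_width: 0.001
```

```bash
python3 st.py
```

```text
14.0 [ 0.5268 -0.0745  0.0549] yaw 1.802 z [ 0.0024 -0.001 ] F [-12.4   2.5  46.7] g 0.001 [ 0.59  0.37 -0.62  1.87  0.26  0.98  0.09]
```

Call:
{"op": "arm_command", "data": {
  "targets": [
    [-0.002,0,0.03,0,0,0,0],
    [-0.002,0,0.08,0,0,0,0],
    [-0.07,-0.017,0.08,0,0,0,0],
    [-0.143,-0.034,0.075,0,0,0,0],
    [-0.143,-0.034,0.075,0,0,0,0],
    [-0.143,-0.034,0.075,0,0,0,0],
    [-0.143,-0.034,0.075,0,0,0,0]
  ]
}}

```text
clock: 14.58
position: [0.4558, -0.0918, 0.0928]
ee_rot: [0.621, 0.784, 0.0, 0.002]
ft_force: [0.7, 0.4, 0.2]
grip_width: 0.001
```

```bash
python3 st.py;  python3 - <<'E'
from h import *
c=cam("wrist");save(c,"w13",k=1.5)
E
python3 st.py
```

```text
14.5833 [ 0.4558 -0.0918  0.0928] yaw 1.8016 z [ 0.0034 -0.0015] F [0.7 0.4 0.2] g 0.001 [ 0.72  0.17 -0.66  2.    0.12  1.    0.23]
14.6333 [ 0.4563 -0.0914  0.0928] yaw 1.8022 z [ 0.0036 -0.001 ] F [-0.3  0.2 -0.3] g -0.001 [ 0.72  0.17 -0.66  2.    0.12  1.    0.23]
```

View pics/w13.png

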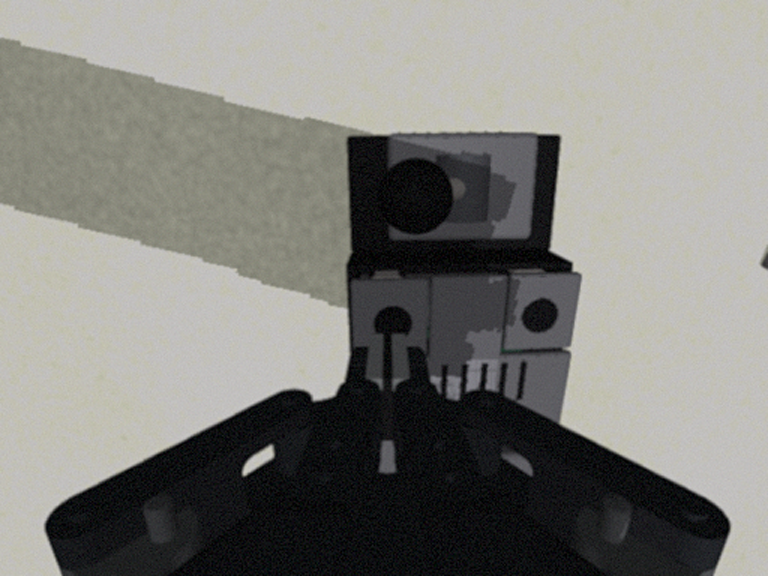

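Call:
{"op": "arm_command", "data": {
  "targets": [
    [0.002,0,-0.03,0.001,0.002,0,0],
    [0.002,0,-0.046,0.001,0.002,0,0],
    [0.002,0,-0.056,0.001,0.002,0,0],
    [0.002,0,-0.064,0.001,0.002,0,0],
    [0.002,0,-0.072,0.001,0.002,0,0],
    [0.002,0,-0.077,0.001,0.002,0,0]
  ]
}}

```text
clock: 15.13
position: [0.4576, -0.0912, 0.0548]
ee_rot: [0.621, 0.784, 0.0, -0.001]
ft_force: [-17.3, 2.6, 47.7]
grip_width: 0.002
```

```bash
python3 st.py
```

```text
15.1333 [ 0.4576 -0.0912  0.0548] yaw 1.8024 z [-0.0007  0.0011] F [-17.3   2.6  47.7] g 0.002 [ 0.7   0.24 -0.65  2.03  0.18  0.93  0.19]
```

Call:
{"op": "arm_command", "data": {
  "targets": [
    [-0.002,0,0.03,0,0,0,0],
    [-0.002,0,0.1,0,0,0,0],
    [0.05,-0.08,0.18,0,0,0,0],
    [0.116,-0.182,0.25,0,0,0,0],
    [0.116,-0.182,0.32,0,0,0,0],
    [0.116,-0.182,0.32,0,0,0,0],
    [0.116,-0.182,0.32,0,0,0,0],
    [0.116,-0.182,0.32,0,0,0,0]
  ]
}}

```text
clock: 15.8
position: [0.5165, -0.1829, 0.2158]
ee_rot: [0.621, 0.784, 0.001, 0.0]
ft_force: [-0.3, 0.9, -1.3]
grip_width: 0.003
```

Call:
{"op": "arm_command", "data": {
  "targets": [
    [0,0,0,0,0,0,0],
    [0,0,0,0,0,0,0]
  ]
}}

```text
clock: 15.97
position: [0.5159, -0.1819, 0.2146]
ee_rot: [0.621, 0.784, 0.001, -0.0]
ft_force: [0.3, -0.4, 0.0]
grip_width: 0.001
```

```bash
python3 st.py;  python3 - <<'E'
from h import *
c=cam("wrist");save(c,"w14",k=1.5)
c=cam("scene"); save(c,"s14",(160,130,300,230),5)
E
python3 st.py
```

```text
15.9667 [ 0.5159 -0.1819  0.2146] yaw 1.8022 z [-0.      0.0014] F [ 0.3 -0.4  0. ] g 0.001 [ 0.78  0.22 -0.6   1.67  0.13  1.29  0.39]
16.0667 [ 0.5159 -0.182   0.2148] yaw 1.8022 z [0.     0.0013] F [-0.6  0.   0.3] g -0.002 [ 0.78  0.22 -0.6   1.67  0.13  1.29  0.39]
```

View pics/w14.png

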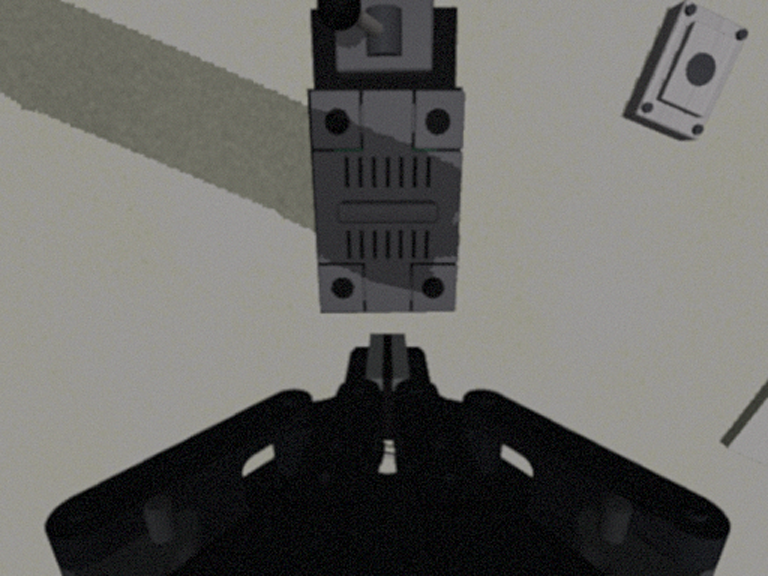

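View pics/s14.png

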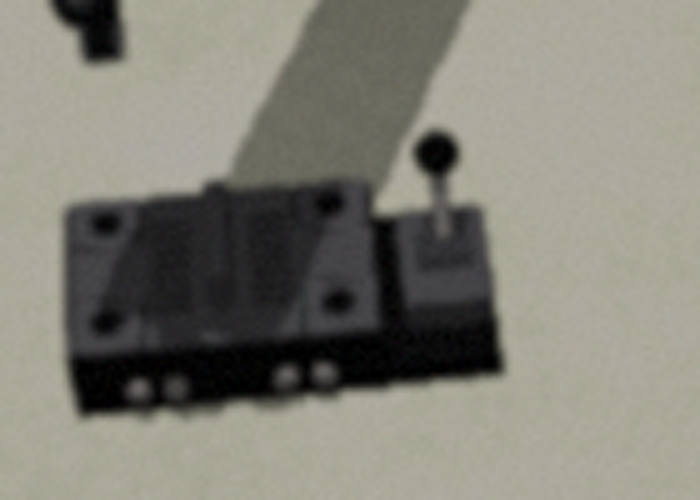

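All four corners look level. I check the heights numerically.

```bash
cat > chk.py <<'E'
from pads import *
def tri(seedsW,seedsS,x):
    s=cam("scene")
    g=cv2.GaussianBlur(cv2.cvtColor(s["color"],cv2.COLOR_RGB2GRAY).astype(np.float32),(3,3),0)
    L=[(36e-3,62e-3),(36e-3,-62e-3),(-36e-3,-62e-3),(-36e-3,62e-3)]
    for l,(u,v) in zip(L,seedsS):
        cc,ss=np.cos(x[2]),np.sin(x[2]); X=np.array([x[0]+cc*l[0]-ss*l[1],x[1]+ss*l[0]+cc*l[1]])
        zs=[]
        for z in np.arange(.045,.075,.0005): zs.append((np.hypot(*(proj(s,[*X,z])[0]-[u,v])),z))
        print("pad",l,"z from scene",round(min(zs)[1],4),"res px",round(min(zs)[0],2))
E
python3 - <<'E'
from chk import *
c,x=run([(437,121),(432,288),(342,289),(336,121)],h=.055,n=13)
f=lambda u,v:(u/5+160-.4,v/5+130-.4)
tri(None,[f(338,300),f(107,322),f(107,222),f(330,203)],x)
E
```

```text
[6, 5, 16, 18, 221] [5, 5, 16, 15, 171] [6, 6, 15, 14, 164] [6, 6, 16, 17, 206] 
cover [ 0.5069 -0.141   0.2317] [[-0.27, 0.31], [0.25, 0.08], [-0.0, -0.38], [0.04, -0.07]]
free z/tilt [ 0.507  -0.1411  0.2315  0.056   0.0107  0.0195] 0.3
pad (0.036, 0.062) z from scene 0.0545 res px 0.4
pad (0.036, -0.062) z from scene 0.053 res px 0.51
pad (-0.036, -0.062) z from scene 0.0535 res px 0.63
pad (-0.036, 0.062) z from scene 0.0535 res px 0.43
```

All four marks read 53–55 mm from the scene camera (66 mm before pressing), so the cover is home. For the lever, I straddle the knob with the jaws open along the housing's x and push with the -x finger.

Call:
{"op": "arm_command", "data": {
  "targets": [
    [-0.04,0.08,0,0,0,0,0.4],
    [-0.08,0.16,0,0,0,0,0.75],
    [-0.11,0.24,0,0,0,0,0.75],
    [-0.134,0.302,0,0,0,0,0.75],
    [-0.134,0.302,0,0,0,0,0.75],
    [-0.134,0.302,-0.05,0,0,0,0.75],
    [-0.134,0.302,-0.08,0,0,0,0.75],
    [-0.134,0.302,-0.08,0,0,0,0.75]
  ]
}}

```text
clock: 16.83
position: [0.4472, -0.0311, 0.1725]
ee_rot: [0.621, 0.784, -0.001, -0.002]
ft_force: [-0.6, -0.9, -0.2]
grip_width: 0.745
```

Call:
{"op": "arm_command", "data": {
  "targets": [
    [0,0,0,0,0,0,0.75],
    [0,0,0,0,0,0,0.75]
  ]
}}

```text
clock: 17.0
position: [0.4471, -0.031, 0.1729]
ee_rot: [0.621, 0.784, -0.001, -0.002]
ft_force: [-0.5, -0.2, -0.3]
grip_width: 0.752
```

```bash
python3 st.py;  python3 - <<'E'
from h import *
c=cam("wrist");save(c,"w15",k=1.5)
E
python3 st.py
```

```text
17.0 [ 0.4471 -0.031   0.1729] yaw 1.8025 z [-0.0039  0.0016] F [-0.5 -0.2 -0.3] g 0.752 [ 0.7   0.03 -0.73  1.95  0.02  1.18  0.19]
17.05 [ 0.4475 -0.0311  0.1732] yaw 1.8024 z [-0.003   0.0014] F [ 0.1 -0.3  0. ] g 0.754 [ 0.7   0.03 -0.73  1.95  0.02  1.18  0.19]
```

View pics/w15.png

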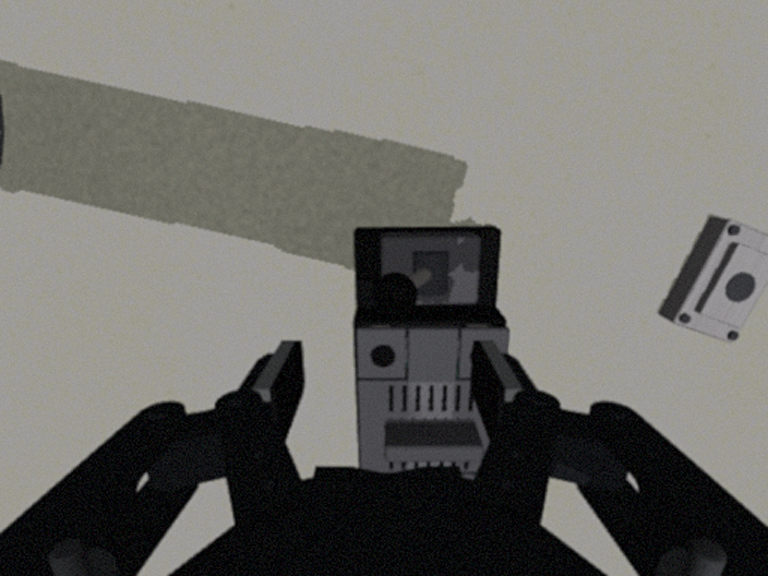

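```bash
python3 - <<'E'
from h import *
c=cam("wrist"); k=atz(c,395/1.5-.3,291/1.5-.3,.096); o=manip.get_obs(); M=R.from_quat(o['ee_rot']).as_matrix(); print(k.round(4),(M.T@(k-o['position'])).round(4))
E
```

```text
[ 0.4516 -0.0274  0.096 ] [0.0026 0.0049 0.0773]
```

Call:
{"op": "arm_command", "data": {
  "targets": [
    [0.006,0.006,-0.07,0,0,0,0.75],
    [0.006,0.006,-0.13,0,0,0,0.75],
    [0.006,0.006,-0.19,0,0,0,0.75],
    [0.006,0.006,-0.19,0,0,0,0.75],
    [0.006,0.006,-0.19,0,0,0,0.75]
  ]
}}

```text
clock: 17.52
position: [0.4502, -0.0279, 0.0784]
ee_rot: [0.621, 0.784, -0.0, -0.002]
ft_force: [-0.7, 0.1, 0.1]
grip_width: 0.751
```

```bash
python3 st.py;  python3 - <<'E'
from h import *
c=cam("wrist");save(c,"w16",k=1.5)
c=cam("scene"); save(c,"s16",(160,130,300,230),5)
E
python3 st.py
```

```text
17.5167 [ 0.4502 -0.0279  0.0784] yaw 1.8026 z [-0.0045  0.0023] F [-0.7  0.1  0.1] g 0.751 [ 0.65  0.18 -0.73  2.04  0.14  0.98  0.08]
17.6167 [ 0.452  -0.0281  0.0803] yaw 1.8023 z [-0.0003  0.0011] F [-0.2 -0.5  0.5] g 0.755 [ 0.65  0.17 -0.73  2.04  0.14  0.98  0.08]
```

View pics/w16.png

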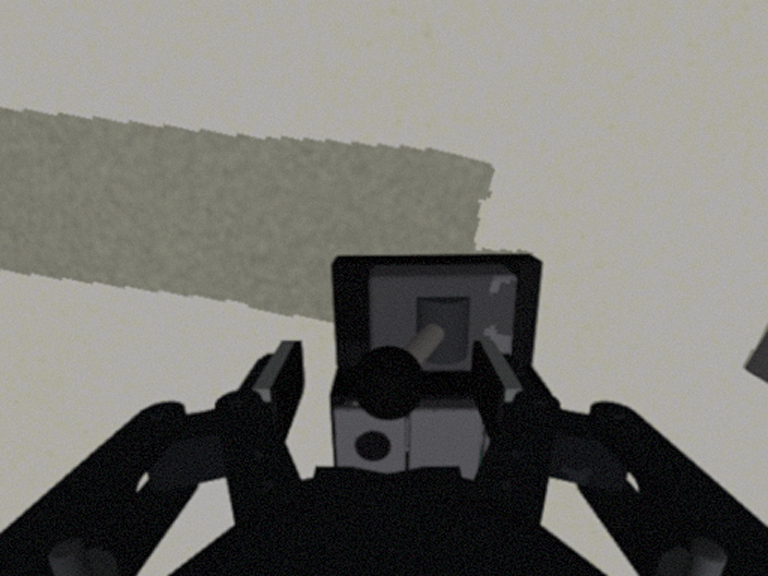

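View pics/s16.png

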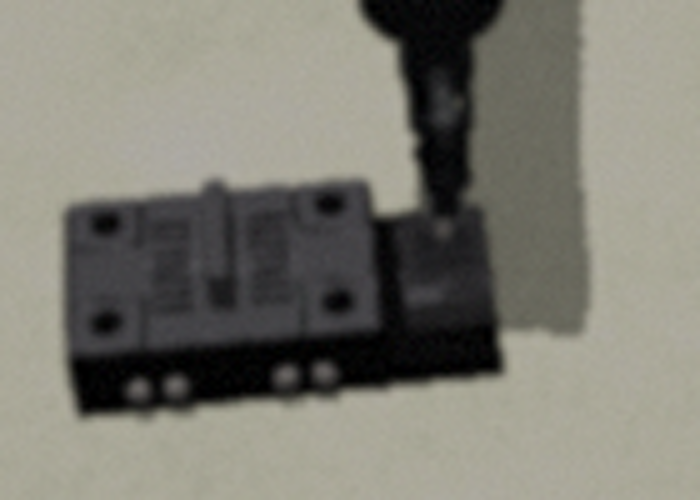

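Call:
{"op": "arm_command", "data": {
  "targets": [
    [0.02,0.005,0,0,0,0,0.75],
    [0.04,0.01,0,0,0,0,0.75],
    [0.06,0.0145,0,0,0,0,0.75],
    [0.08,0.019,0,0,0,0,0.75],
    [0.1,0.024,0,0,0,0,0.75],
    [0.12,0.029,0,0,0,0,0.75],
    [0.12,0.029,0,0,0,0,0.75]
  ]
}}

```text
clock: 18.2
position: [0.514, -0.0127, 0.0804]
ee_rot: [0.62, 0.784, 0.001, -0.0]
ft_force: [-0.0, -0.9, -0.5]
grip_width: 0.753
```

```bash
python3 st.py;  python3 - <<'E'
from h import *
c=cam("wrist");save(c,"w17",k=1.5)
E
python3 st.py
```

```text
18.2 [ 0.514  -0.0127  0.0804] yaw 1.8029 z [0.001  0.0023] F [-0.  -0.9 -0.5] g 0.753 [ 0.56  0.32 -0.71  1.89  0.24  1.02 -0.01]
18.25 [ 0.5129 -0.0129  0.0802] yaw 1.8031 z [0.0001 0.0023] F [-1.2 -0.4  0.6] g 0.748 [ 0.57  0.31 -0.71  1.89  0.24  1.02 -0.01]
```

View pics/w17.png

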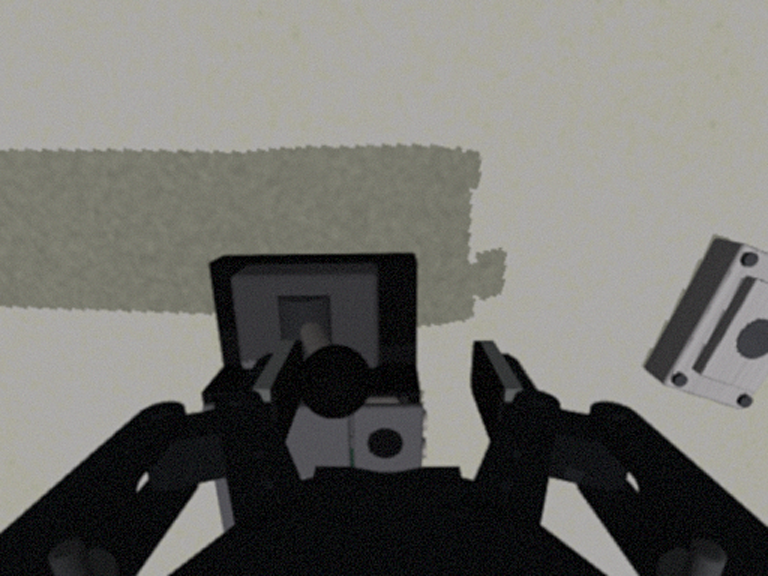

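Call:
{"op": "arm_command", "data": {
  "targets": [
    [0.01,0.0025,0,0,0,0,0.75],
    [0.02,0.005,0,0,0,0,0.75],
    [0.026,0.0065,0,0,0,0,0.75],
    [0.026,0.0065,0,0,0,0,0.75]
  ]
}}

```text
clock: 18.58
position: [0.5229, -0.0104, 0.0792]
ee_rot: [0.621, 0.784, -0.002, -0.003]
ft_force: [-15.4, -3.5, 10.6]
grip_width: 0.753
```

```bash
python3 st.py;  python3 - <<'E'
from h import *
c=cam("wrist");save(c,"w18",k=1.5)
for z in (.095,):
  pass
E
python3 st.py
```

```text
18.5833 [ 0.5229 -0.0104  0.0792] yaw 1.8025 z [-0.008   0.0005] F [-15.4  -3.5  10.6] g 0.753 [ 0.55  0.34 -0.7   1.86  0.25  1.04 -0.03]
18.6333 [ 0.5228 -0.0104  0.0793] yaw 1.8026 z [-0.0075  0.0005] F [-15.   -2.8   8.8] g 0.751 [ 0.55  0.34 -0.7   1.86  0.25  1.03 -0.03]
```

View pics/w18.png

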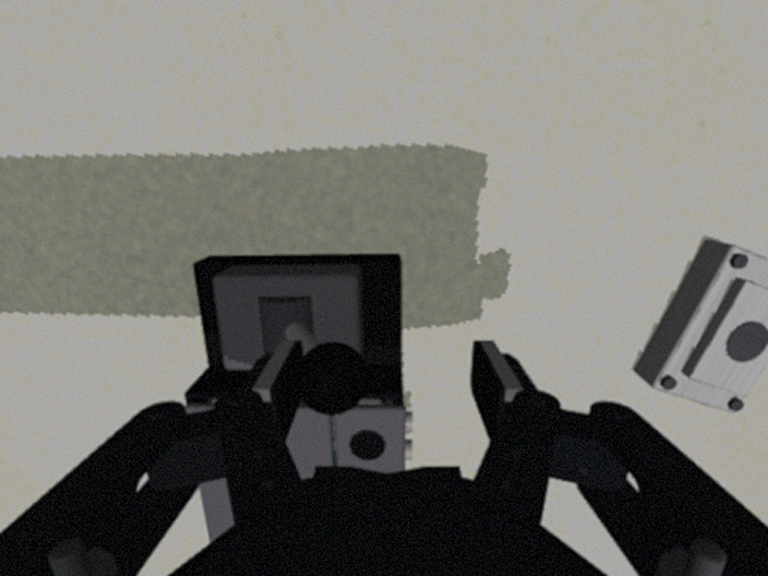

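```bash
python3 - <<'E'
from h import *
c=cam("wrist"); k=atz(c,333/1.5-.3,379/1.5-.3,.096)
a=.238; d=k-np.array([.5052,-.1430,0]); print(k.round(4), "local", (np.cos(a)*d[0]+np.sin(a)*d[1]).round(4), (-np.sin(a)*d[0]+np.cos(a)*d[1]).round(4))
E
```

```text
[ 0.5047 -0.016   0.096 ] local 0.0294 0.1235
```

Knob at local x = 29.4 mm (full over = 28.8) with 15 N at the stop: the switch is on. Centre the jaws off the knob and lift away.

Call:
{"op": "arm_command", "data": {
  "targets": [
    [-0.015,-0.0035,0,0,0,0,0.75],
    [-0.032,-0.008,0,0,0,0,0.75],
    [-0.032,-0.008,0,0,0,0,0.75],
    [-0.032,-0.008,0,0,0,0,0.75]
  ]
}}

```text
clock: 19.02
position: [0.507, -0.0147, 0.0796]
ee_rot: [0.621, 0.784, -0.002, -0.002]
ft_force: [0.2, 0.2, 0.1]
grip_width: 0.751
```

```bash
python3 st.py;  python3 - <<'E'
from h import *
c=cam("wrist");save(c,"w19",k=1.5)
E
python3 st.py
```

```text
19.0167 [ 0.507  -0.0147  0.0796] yaw 1.8021 z [-0.0062  0.0001] F [0.2 0.2 0.1] g 0.751 [ 0.57  0.31 -0.71  1.9   0.23  1.02 -0.01]
19.0667 [ 0.5073 -0.0145  0.0797] yaw 1.8023 z [-0.006   0.0003] F [0.2 0.1 0.2] g 0.753 [ 0.57  0.31 -0.71  1.9   0.23  1.02 -0.01]
```

View pics/w19.png

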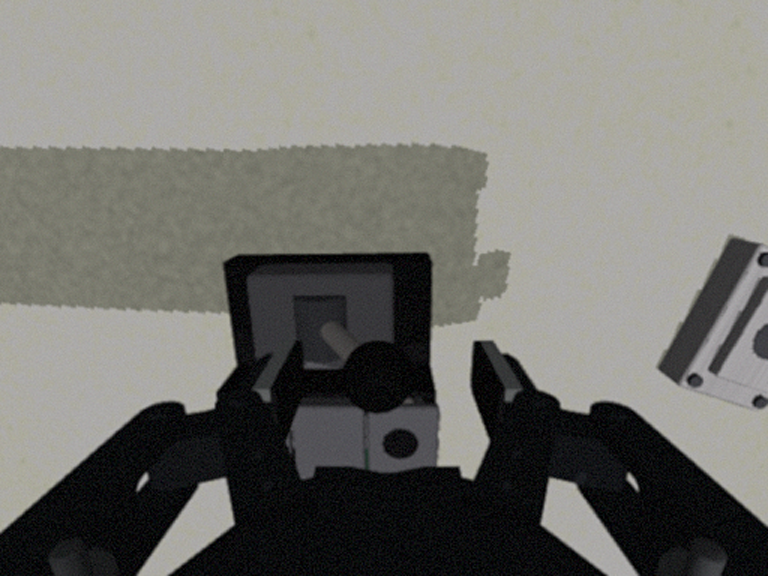

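Clear of the knob. Next I rise and move back for a final look.

Call:
{"op": "arm_command", "data": {
  "targets": [
    [0,0,0.05,0,0,0,0.75],
    [0,0,0.13,0,0,0,0.75],
    [0,0,0.2,0,0,0,0.75],
    [0,-0.07,0.28,0,0,0,0.75],
    [0.01,-0.15,0.3,0,0,0,0.75],
    [0.015,-0.22,0.3,0,0,0,0.75],
    [0.015,-0.3,0.3,0,0,0,0.75],
    [0.015,-0.334,0.3,0,0,0,0.75]
  ]
}}

```text
clock: 19.73
position: [0.5144, -0.1882, 0.2301]
ee_rot: [0.623, 0.782, -0.002, -0.001]
ft_force: [-0.0, -1.3, -0.5]
grip_width: 0.746
```

Call:
{"op": "arm_command", "data": {
  "targets": [
    [0,0,0,0,0,0,0.75],
    [0,0,0,0,0,0,0.75],
    [0,0,0,0,0,0,0.75],
    [0,0,0,0,0,0,0.75]
  ]
}}

```text
clock: 20.07
position: [0.515, -0.186, 0.2303]
ee_rot: [0.622, 0.783, -0.002, -0.001]
ft_force: [0.3, -0.6, -0.4]
grip_width: 0.749
```

```bash
python3 st.py;  python3 - <<'E'
from h import *
c=cam("wrist");save(c,"w20",k=1.5)
c=cam("scene"); save(c,"s20",(160,130,300,230),5)
E
python3 st.py
```

```text
20.0667 [ 0.515  -0.186   0.2303] yaw 1.7991 z [-0.0045 -0.0017] F [ 0.3 -0.6 -0.4] g 0.749 [ 0.8   0.22 -0.62  1.64  0.13  1.33  0.39]
20.1667 [ 0.5148 -0.1864  0.2303] yaw 1.7989 z [-0.0046 -0.002 ] F [-0.6 -0.5 -0.9] g 0.747 [ 0.8   0.22 -0.62  1.64  0.13  1.33  0.39]
```

View pics/w20.png

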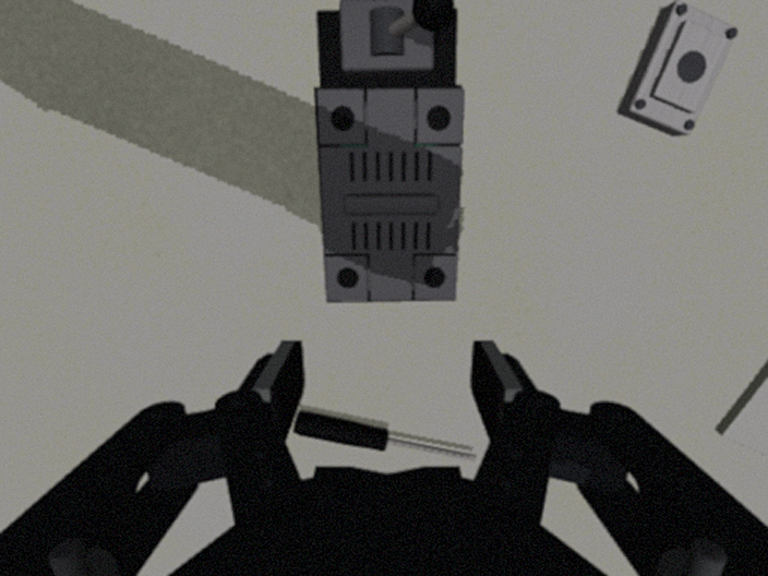

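View pics/s20.png

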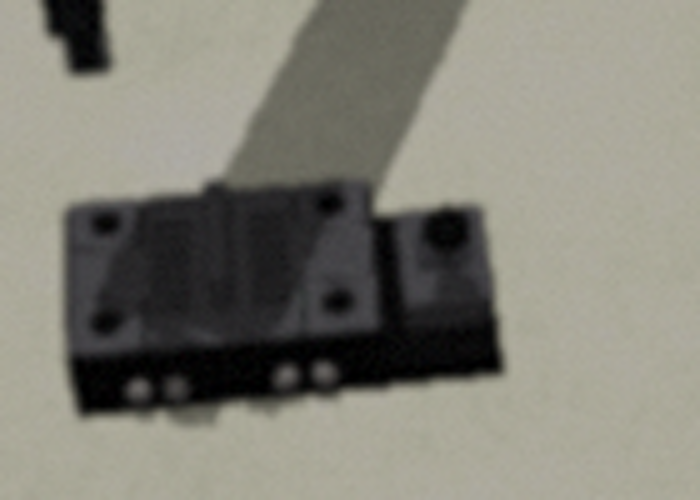

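```bash
python3 - <<'E'
from chk import *
c,x=run([(438,118),(434,277),(347,277),(342,118)],h=.055,n=12)
f=lambda u,v:(u/5+160-.4,v/5+130-.4)
tri(None,[f(338,300),f(107,322),f(107,222),f(330,203)],x)
s=cam("scene"); k=atz(s,*f(446,230),.096); a=.238; d=k-np.array([.5052,-.143,0]); print("knob local x,y",np.cos(a)*d[0]+np.sin(a)*d[1],-np.sin(a)*d[0]+np.cos(a)*d[1])
print(manip.hand_in())
E
```

```text
[5, 4, 16, 17, 204] [5, 6, 14, 13, 149] [6, 6, 14, 14, 145] [5, 5, 15, 16, 186] 
cover [ 0.5069 -0.1411  0.2317] [[-0.28, 0.23], [0.26, 0.06], [-0.08, -0.17], [0.11, -0.13]]
free z/tilt [ 0.507  -0.1413  0.2317  0.0558  0.0224  0.0112] 0.23
pad (0.036, 0.062) z from scene 0.0545 res px 0.43
pad (0.036, -0.062) z from scene 0.053 res px 0.53
pad (-0.036, -0.062) z from scene 0.0535 res px 0.65
pad (-0.036, 0.062) z from scene 0.0535 res px 0.45
knob local x,y 0.03291890813249321 0.12432254742755655
the job is handed in; nothing more can be done
None
```

I laid the cover on the clips and let go, pressed all four corners home, then pushed the switch lever over to +x. I handed the job in at about 20 s with the gripper clear of everything.

- **Laid on:** before pressing, the marks were at about 66 mm, so the cover was resting unsnapped on the clips.
- **Pressing:** the pushes read about 58, 23, 47 and 48 N at the wrist, each with the fingertip stopping at about 55 mm, the home height. Mark 1 got the lightest push (23 N, then about 1.5 mm further with no force reading taken).
- **Cover at the end:** the scene camera puts the four marks at 53–54.5 mm and the wrist camera about 56 mm. The cover's yaw is 0.232 rad, against 0.239 rad for the housing.
- **Switch at the end:** the knob was 29–33 mm to the housing's +x (fully over is 28.8 mm), and the finger met about 15 N at the stop.
- **Bystanders:** I touched none of them on purpose. I did not measure their positions afterwards.

**Checks that disagreed:** the last wrist fit of the cover's centre is about 2.5 mm from my earlier housing estimate. Its free tilt estimate was 0.01–0.02 rad. I put both down to camera calibration, because the tongues are held in the slots, but I did not confirm that separately.

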